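# Hold a stair rail at its pitch on a rough-cut post for tacking

### The job

Pick up the short steel rail that has the dial angle gauge stuck to its side and, gently, first rest it about level with its chalked band on the crooked top of the red post, the rail running in line with the post's long base plate. Then rock it on the post, gauge end rising, until the gauge's swinging needle settles on the red mark, and hold it there, still bearing lightly on the post and not leaning sideways, ready to be tacked. Finish while holding it; leave the hammer, brush and jar where they lie.

Things in the scene. Friction and masses are not known exactly. Their poses are not given: they have to be found in the camera images.
- rail: loose bare-steel box-section rail, 260 long (x), 25 wide (y), 50 high (z), 0.5 to 0.8 kg with the gauge that is fixed to it, standing on its narrow side; origin at the middle of its underside, z up. Centre of mass about 25 from the middle towards the gauge (+x). Grip it across the 25 mm width on the bare steel between x = -80 and +35.
- chalk_band (a point): middle of the blue chalked band (12 wide, all round the rail), on the underside: 90 from the rail's middle towards the end away from the gauge, x = -90 in the rail's frame. This is what must bear on the post
- gauge_hub (a point): centre of the gauge's white dial, which looks towards the rail's -y: in the rail's frame x = +80, y = -32, z = +50. The gauge is a yellow round case of 80 diameter, 18 thick, on the rail's -y side; it covers x from +40 to +120 and reaches 90 above the rail's underside
- gauge_needle (a joint): the gauge's black pendulum needle, rad, about the rail's +y: its counterweight keeps it pointing straight up; it swings for about a second after the gauge is moved. 0 = straight up the dial (rail level), grows by as much as the rail's gauge end is raised
- gauge_mark (a joint): the red mark on the gauge's bezel, rad, same sense and zero as the needle; set beforehand to the pitch wanted (0.22 to 0.44) and too stiff to move by itself. The needle is on the mark when both values are equal; the mark is 4 mm wide, about 7 degrees of the dial
- needle_tip (a point): tip of the needle, 31 from the hub; its z axis runs along the needle
- mark_tip (a point): inner part of the red mark, 30 from the hub; its z axis runs from the hub to the mark
- post: red-primed 50 mm square post stub, fixed upright; origin in the middle of the underside of its base plate on the bench, z up, x along the 200 x 90 x 8 base plate's long side (the rail may run either way along it). A strap clamp at each end of the plate makes it 264 long, up to 32 high.
- post_top (a point): on the post's axis, 95 above the bench: the bare, torch-cut, crooked top of the post with two proud ridges; its surface lies anywhere from 90 to 101 above the bench
- hammer: hammer lying on the bench beyond the work; leave alone
- wire_brush: wooden wire brush, 240 long, lying bristles up on the bench beyond the work; leave alone
- flux_jar: jar of 64 diameter, 85 high, standing beyond the work; leave alone

How it is judged:
On the way, in this order (a step that is already met when the one before it is completed fails the run):
1. the rail is picked up, clear of the bench (height (world z) of rail above 0.03 m and contact force between the fingers and rail above 3 N), for 0.2 s.
2. the chalked band rests on the post with the rail about level, the needle well short of the mark (contact force between rail and post above 0.5 N and horizontal distance between chalk_band and post_top below 0.025 m and value of joint gauge_needle between -0.15 and 0.13 rad and contact force between the fingers and rail above 3 N), for 0.2 s.
At the end, for the whole second after the job is handed in: The rail is still gripped; its chalked band bears on the post (0.5 to 20 N) within 25 mm of the axis; the rail is in line with the base plate within 10 degrees, leans sideways under 7 degrees, gauge end up; the needle rests within 2.9 degrees of the red mark; all is still (angle between the z axis of needle_tip and the z axis of mark_tip, either way round below 0.05 rad and velocity of joint gauge_needle between -0.1 and 0.1 rad/s and contact force between rail and post between 0.5 and 20 N and contact force between the fingers and rail above 3 N and horizontal distance between chalk_band and post_top below 0.025 m and height (world z) of chalk_band above 0.085 m and height (world z) of rail above 0.1 m and angle between the y axis of rail and the y axis of post, either way round below 0.17 rad and angle between rail's own y axis and vertical between 1.45 and 1.69 rad and linear speed of rail below 0.01 m/s and angular speed of rail below 0.05 rad/s); the arm keeps its last pose, push and grip.
It fails at once if the rail is slammed on the post or pressed hard (over 35 N) (contact force between rail and post above 35 N).
It fails at once if hammer disturbed (distance of hammer from where it was at the start of the episode above 0.03 m).
It fails at once if brush disturbed (distance of wire_brush from where it was at the start of the episode above 0.03 m).
It fails at once if jar disturbed (distance of flux_jar from where it was at the start of the episode above 0.03 m).
It also fails if it takes over 61 s, if anything falls off the work surface, if the arm or the gripper's body presses on something with over 40 N, if the wrist force passes 120 N, or if a joint passes its speed limit or range.

### The arm

A 6-joint arm with a two-finger parallel gripper is mounted at the origin on the work surface. World frame = base frame: x ahead of the robot, y to its left, z up, the work surface at z = 0. Lengths are in m, angles in rad, forces in N, time in s.
With the tool pointing down it reaches from about 0.225 to 0.875 m from the base axis. Payload 3.4 kg.
Tool frame: the origin (TCP) lies at the very end of the fingers, on their centre line; the grasp point (between the pads) lies behind it (manip.tcp_to_grasp is the z of the grasp point in the tool frame, in m); z points along the fingers, y is the direction in which the jaws open and shut (so a half turn about z gives the same grasp; the last joint's range is limited). The gripper opens to 85 mm and grips with 20 to 120 N. Pads are 22 mm wide; open, the fingers measure 114 mm over their backs; the gripper's body (76 mm by 85 mm) begins 54 mm behind the grasp point. The pads swing forward as they close: fully open they stand 13 mm farther back than shut.
Start: joints at [-1.307, 0.276, 1.505, -0, 1.361, -0.121], TCP at [0.216, -0.533, 0.231] pointing down, gripper open.
Joint ranges: [-2.89, 2.89], [-0.75, 2.08], [0.22, 2.7], [-1.18, 4.32], [0.11, 2.71], [-2.7, 2.7]. Speed limits (rad/s): [2.57, 2.57, 3.14, 3.14, 3.14, 3.14].

### API

Orientations are given as a unit quaternion [w, x, y, z].
In Python, from rig import manip, eyes gives the robot as it stands.
- The arm moves only by the tool servo_tool, never from a script. Its argument "increments" is a list of rows, each an object with "slide": the shift along the tool's x, y, z in m, a list of three; "spin": the turn about the tool's z in degrees. A call has 1 to 8 rows; each row shifts and turns the commanded pose from where the row before left it, along the tool's axes as they then stand; what a row does not reach is not made up. A row lasts 1/10 s, in which the tool goes at most 50 mm and 8.59 degrees, less where a joint would pass 70% of its speed; a pose out of reach is approached as far as the arm can. A call is refused whole if a number of a shift passes 0.05 or a number of a turn 8.59, either way. A call with a gripper value outside its range is refused whole. "hand" is the opening, from 0 (shut) to 1 (fully open), set as the call begins (left out, the last holds). The fingers move at their own pace and stop on an object; "newtons" is the grip in N (left out, the last holds). Time passes only in rows, so rows that do not move let the fingers close. It gives the time, the measured TCP pose, the force and the opening at its end, in the units of the state.
- manip.get_state(): the state, without advancing time (a new reading comes with each control period).
- eyes.get_image(name): name is "scene" or "side" or "wrist"; returns the picture (400x640x3 uint8, blue, green, red); there is no depth.
- eyes.calibration(name): a dict with "fx", "fy", "cx", "cy" (pixels), "rvec" (rotation vector, rad) and "tvec" (3), from world to camera coordinates, as OpenCV has them; the wrist camera has in their place "hand_eye" (4x4, takes a point from camera to tool coordinates, whose origin is the TCP and whose axes are the flange's). Camera axes: x right, y down, z forward; pixel columns grow to the right and rows downward; lengths in m; the calibration is good to about 2 mm. A picture is of the moment at which its call begins: read the wrist's pose just before it. calibration takes no time and is no camera call.
- manip.sign_off(): hands the job in, once; it reports no verdict.
The state is a dict: "clock": time; "qpos": joint angles; "qd": joint speeds; "effort": joint torques, N m; "position": TCP position; "ee_rot": TCP orientation; "contact_force": force on the tool from outside, world axes, zero at the start; "moment": the same for the moment, N m; "width": finger opening in m.
Only numpy, scipy, OpenCV 4.12 (cv2) and the standard library are available. Lean on these libraries where they do the work, as an engineer would, in place of code of your own. Each camera call takes 0.05 s, during which the arm holds its last target.

## Working session

There is one attempt and no reset: what is moved stays moved. The work goes in short steps, Python scripts to look and compute and a tool call to move; the robot and the scene stay as the last step left them, time stands still between calls to the robot, and variables do not carry over. Pictures are saved under pics/ and viewed, and the job is handed in when it is done.

Besides the shell and the picture viewer there is one more tool, called after "Request:" by a JSON object that holds its "api" and its "payload", one argument or row to a line. servo_tool: Moves the arm, as the interface text tells. Its arguments: {"type":"object","properties":{"increments":{"type":"array","items":{"type":"object","properties":{"slide":{"type":"array","items":{"type":"number"}},"spin":{"type":"number"}}}},"hand":{"type":"number"},"newtons":{"type":"number"}},"required":["increments"]}

```bash
ls; mkdir -p pics
python3 - <<'E'
from rig import manip, eyes
import cv2
print(manip.get_state()); print(manip.tcp_to_grasp)
for n in ("scene","side","wrist"):
    cv2.imwrite(f"pics/{n}0.png",eyes.get_image(n)); print(n,eyes.calibration(n))
E
```

```text
pics
{'clock': 0.0, 'qpos': array([-1.30700116e+00,  2.76612541e-01,  1.50615024e+00, -9.19876874e-06,
        1.36070708e+00, -1.21008252e-01]), 'qd': array([-0.00039089, -0.00034393, -0.00010679,  0.00085806, -0.00025627,
       -0.00175265]), 'effort': array([-1.07403688e-03, -4.16776800e+01, -2.45808184e+01, -1.94458653e-04,
        1.09470013e-02, -1.17892375e-05]), 'position': array([ 0.21568778, -0.53243265,  0.2304229 ]), 'ee_rot': array([-9.35888709e-04,  9.81547202e-01,  1.91217700e-01, -7.14389240e-05]), 'contact_force': array([ 0.23653746, -0.26470739, -0.91553569]), 'moment': array([-0.04428169,  0.04792698, -0.00355943]), 'width': 0.08526570156214999}
-0.0187
scene {'fx': 461.1686344736462, 'fy': 461.1686344736462, 'cx': 318.3399766304282, 'cy': 205.27339291788405, 'rvec': array([ 1.50252837,  1.87793353, -0.90652511]), 'tvec': array([ 0.15121948, -0.30712407,  1.36585629])}
side {'fx': 372.8743106908392, 'fy': 372.8743106908392, 'cx': 318.4041895350601, 'cy': 200.6608359128127, 'rvec': array([ 2.17342158, -0.56919609,  0.28349204]), 'tvec': array([-0.54040773,  0.22393049,  0.65039273])}
wrist {'fx': 281.12057604053666, 'fy': 281.12057604053666, 'cx': 322.2809481778367, 'cy': 203.60281681700118, 'hand_eye': array([[-5.30181828e-05, -9.55130817e-01, -2.96184265e-01,
         7.62925583e-02],
       [ 9.99999971e-01,  1.83715353e-05, -2.38248311e-04,
         1.25736489e-04],
       [ 2.32999663e-04, -2.96184270e-01,  9.55130789e-01,
        -1.42685411e-01],
       [ 0.00000000e+00,  0.00000000e+00,  0.00000000e+00,
         1.00000000e+00]])}
```

View pics/scene0.png

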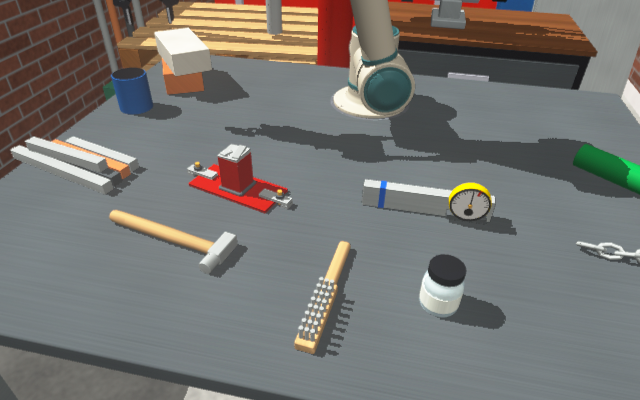

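View pics/side0.png

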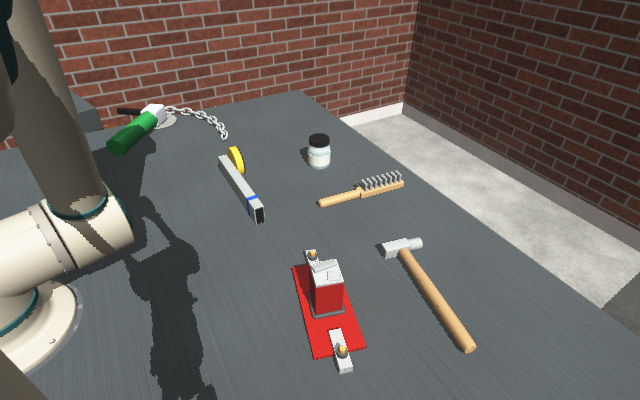

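View pics/wrist0.png

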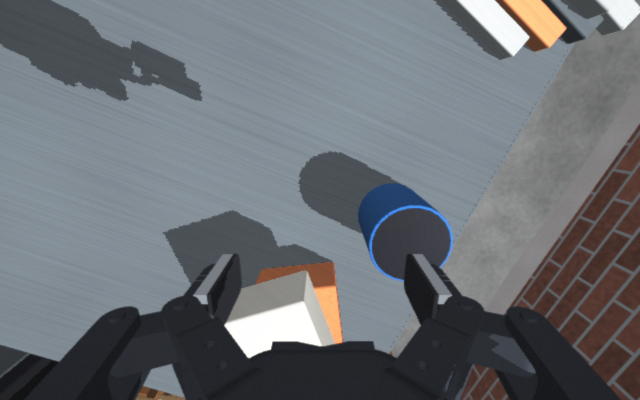

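Run:
```python
import cv2,numpy as np
s=cv2.imread("pics/scene0.png"); d=cv2.imread("pics/side0.png")
def c(im,x,y,w,h,k,n): cv2.imwrite("pics/"+n,cv2.resize(im[y:y+h,x:x+w],None,fx=k,fy=k,interpolation=cv2.INTER_CUBIC))
c(s,350,165,160,70,5,"c1.png"); c(s,180,135,130,90,6,"c2.png")
c(d,205,135,80,95,6,"c3.png"); c(d,280,240,100,140,4,"c4.png")
```

```text
(no output)
```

View pics/c1.png

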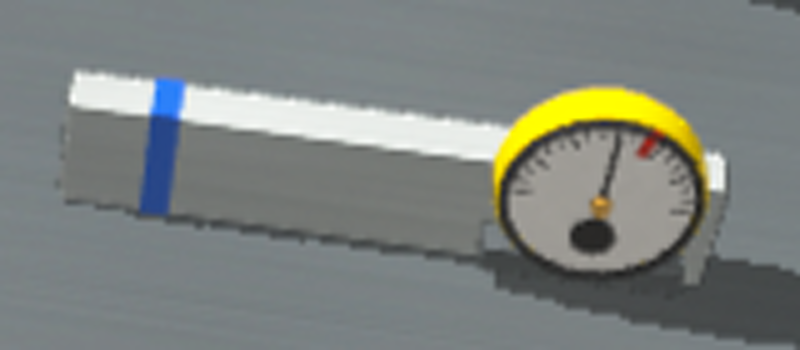

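View pics/c2.png

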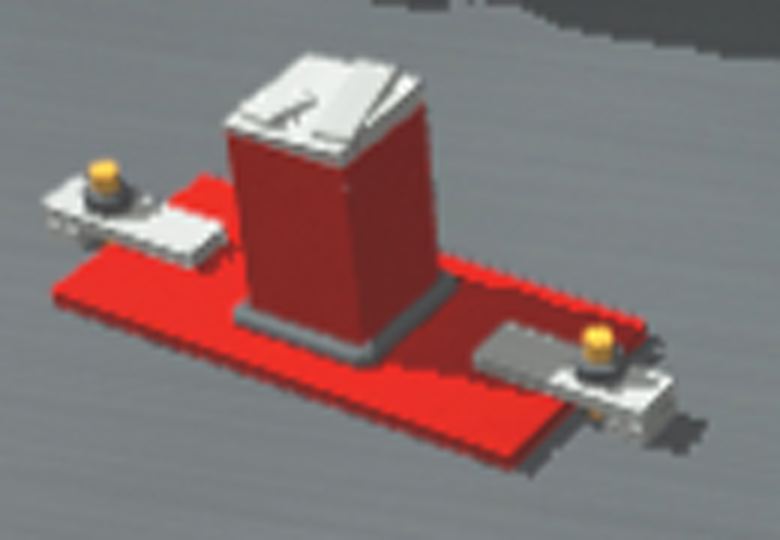

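View pics/c3.png

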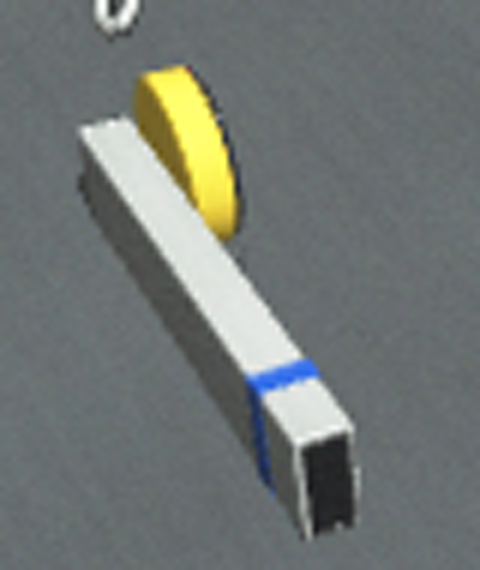

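View pics/c4.png

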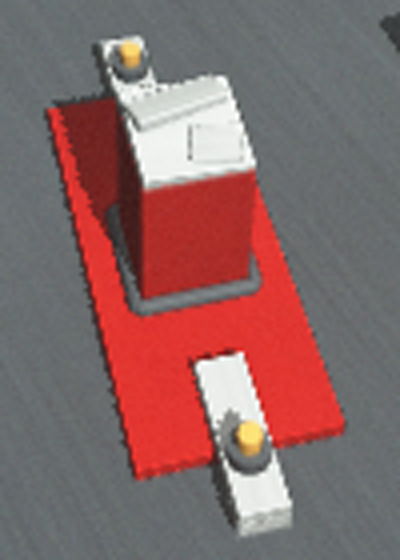

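```bash
cat > h.py <<'E'
from rig import manip, eyes
import cv2,numpy as np
from scipy.optimize import least_squares
def proj(n,P):
    c=eyes.calibration(n); K=np.array([[c['fx'],0,c['cx']],[0,c['fy'],c['cy']],[0,0,1.]])
    return cv2.projectPoints(np.asarray(P,float).reshape(-1,1,3),c['rvec'],c['tvec'],K,None)[0][:,0]
def tf(p,L):
    x,y,t=p[:3]; c,s=np.cos(t),np.sin(t); L=np.asarray(L,float)/1000
    return np.c_[x+c*L[:,0]-s*L[:,1], y+s*L[:,0]+c*L[:,1], L[:,2]]
def fit(obs,p0):
    def r(p): return np.concatenate([(proj(n,tf(p,[o[0] for o in O]))-np.array([o[1] for o in O])).ravel() for n,O in obs.items()])
    s=least_squares(r,p0,loss='soft_l1'); return s.x,r(s.x).reshape(-1,2)
def snap(n,f,box=None,k=1):
    im=eyes.get_image(n); cv2.imwrite("pics/full_"+f,im)
    if box: x,y,w,h=box; im=im[y:y+h,x:x+w]
    cv2.imwrite("pics/"+f,cv2.resize(im,None,fx=k,fy=k,interpolation=cv2.INTER_CUBIC))
E
cat > m1.py <<'E'
from h import *
S=lambda k,ox,oy:(lambda u,v:(u/k+ox,v/k+oy))
a=S(5,350,165);b=S(6,180,135);c=S(6,205,135);d=S(4,280,240)
rail={"scene":[((-130,-12.5,0),a(65,203)),((-130,-12.5,50),a(72,105)),((-130,12.5,50),a(78,72)),((130,-12.5,50),a(722,190)),((130,-12.5,0),a(690,283)),((80,-32,50),a(600,205)),((-90,-12.5,50),a(165,118)),((-90,-12.5,0),a(154,213))],
"side":[((-130,12.5,50),c(302,445)),((-130,-12.5,50),c(352,430)),((-130,12.5,0),c(310,537)),((-130,-12.5,0),c(355,520)),((130,12.5,50),c(80,130))]}
p,r=fit(rail,[0.45,0.15,1.5]); print(p,np.degrees(p[2])); print(r.round(1).tolist())
post={"scene":[((-100,-45,8),b(52,290)),((100,-45,8),b(515,460)),((100,45,8),b(648,325)),((-100,45,8),b(205,175))],
"side":[((-100,45,8),d(133,470)),((-100,-45,8),d(345,425)),((100,45,8),d(50,108))]}
q,r=fit(post,[0.45,-0.2,1.3]); print(q,np.degrees(q[2])); print(r.round(1).tolist())
# mark angle by dial plane
R=np.array([[600,205],[618,137],[648,147]],float)
def dial(ang,rad): return [80+rad*np.sin(-ang)*-1,-32,50+rad*np.cos(ang)]
for A in (0,.1,.2,.25,.3,.35,.4,.45): print(A,((proj("scene",tf(p,[dial(A,31),dial(A,36)]))-[350,165])*5).round(0).tolist())
E
python3 m1.py
```

```text
[0.49041407 0.17658209 1.58223782] 90.65554947669224
[[-1.8, -0.3], [-1.4, -0.2], [-1.1, -0.4], [1.3, -0.0], [1.5, 1.1], [-0.2, -0.5], [-0.3, -0.3], [-0.5, 0.2], [-1.7, -1.3], [0.3, -2.3], [-0.8, 0.0], [1.6, -0.7], [-1.3, -0.9]]
[ 0.50793508 -0.2252145   1.28645012] 73.70816232563894
[[-1.0, -0.5], [-1.8, -0.7], [-0.7, -0.7], [-0.3, -0.7], [-0.0, -1.1], [-0.2, -1.4], [-0.6, -1.1]]
0 [[617.0, 138.0], [620.0, 127.0]]
0.1 [[625.0, 139.0], [630.0, 129.0]]
0.2 [[633.0, 141.0], [639.0, 131.0]]
0.25 [[637.0, 142.0], [644.0, 132.0]]
0.3 [[641.0, 144.0], [648.0, 134.0]]
0.35 [[645.0, 145.0], [652.0, 136.0]]
0.4 [[648.0, 147.0], [657.0, 138.0]]
0.45 [[652.0, 149.0], [661.0, 140.0]]
```

```bash
cat >> m1.py <<'E'
im=cv2.imread("pics/scene0.png").astype(float); 
ys,xs=np.mgrid[170:235,440:500]
s=im[170:235,440:500]; w=np.clip(s[...,2]-np.maximum(s[...,1],s[...,0])-25,0,None)
m=(np.abs(xs-480)<10)&(np.abs(ys-193)<9); w=w*m
u=np.array([(w*xs).sum(),(w*ys).sum()])/w.sum(); print("red",u,w.sum())
hub=proj("scene",tf(p,[[80,-32,50]]))[0]
# observed hub offset correction: orange
o=np.clip(np.minimum(s[...,2],s[...,1]+60)-s[...,0]-60,0,None)*((np.abs(xs-470)<4)&(np.abs(ys-206)<4)); h=np.array([(o*xs).sum(),(o*ys).sum()])/o.sum(); print("hub",hub,h)
def f(v): return proj("scene",tf(p,[dial(v[0],v[1])]))[0]-hub-(u-h)
print(least_squares(f,[.3,32]).x)
E
python3 m1.py|tail -3
python3 - <<'E'
import cv2
im=cv2.imread("pics/scene0.png")[180:225,440:500]
cv2.imwrite("pics/c5.png",cv2.resize(im,None,fx=12,fy=12,interpolation=cv2.INTER_NEAREST))
E
```

```text
red [480.25666667 192.99      ] 900.0
hub [469.8329991  205.48680571] [469.6137931  205.54942529]
[ 0.37744048 34.55074959]
```

View pics/c5.png

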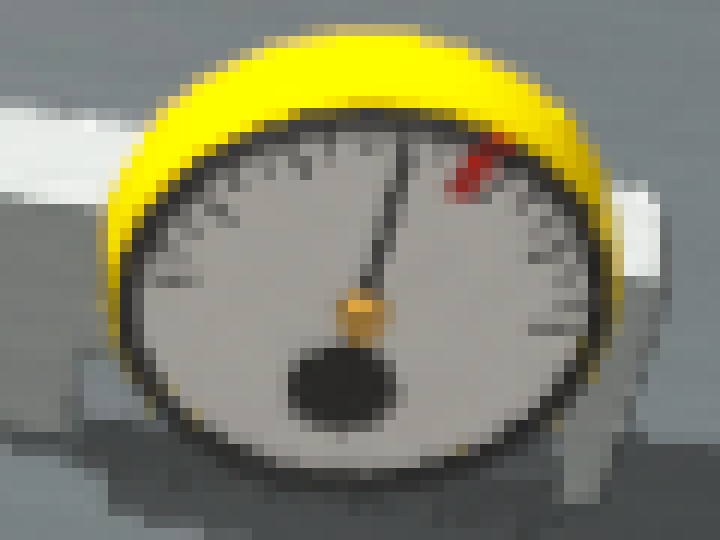

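Request:
{"api": "servo_tool", "payload": {
  "increments": [
    {"slide": [0.032,-0.0335,0]},
    {"slide": [0.032,-0.0335,0]},
    {"slide": [0.032,-0.0335,0]},
    {"slide": [0.032,-0.0335,0]},
    {"slide": [0.032,-0.0335,0]},
    {"slide": [0.032,-0.0335,0]},
    {"slide": [0.032,-0.0335,0]},
    {"slide": [0.032,-0.0335,0]}
  ],
  "hand": 1,
  "newtons": 60
}}

```text
$.increments[0]: bad value
```

Request:
{"api": "servo_tool", "payload": {
  "increments": [
    {"slide": [0.032,-0.0335,0]},
    {"slide": [0.032,-0.0335,0]},
    {"slide": [0.032,-0.0335,0]},
    {"slide": [0.032,-0.0335,0]},
    {"slide": [0.032,-0.0335,0]},
    {"slide": [0.032,-0.0335,0]},
    {"slide": [0.032,-0.0335,0]},
    {"slide": [0.032,-0.0335,0]}
  ]
}}

```text
$.increments[0]: bad value
```

Request:
{"api": "servo_tool", "payload": {
  "increments": [
    {"slide": [0,0,0],"spin": -8.5},
    {"slide": [0,0,0],"spin": -8.5},
    {"slide": [0,0,0],"spin": -8.5},
    {"slide": [0,0,0],"spin": -8.5},
    {"slide": [0,0,0],"spin": -8.5},
    {"slide": [0,0,0],"spin": -8.5},
    {"slide": [0,0,0],"spin": -8.5},
    {"slide": [0,0,0],"spin": -8.5}
  ]
}}

```text
clock: 0.95
position: [0.2158, -0.5328, 0.2309]
ee_rot: [-0.0, 0.705, 0.71, 0.0]
contact_force: [0.2, 0.0, -0.7]
width: 0.0856
```

Request:
{"api": "servo_tool", "payload": {
  "increments": [
    {"slide": [0,0,0]},
    {"slide": [0,0,0]}
  ]
}}

```text
$.increments[0]: bad value
```

```bash
cat >> h.py <<'E'
from scipy.spatial.transform import Rotation as Rn
def pose():
    s=manip.get_state(); q=s['ee_rot']; R=Rn.from_quat([q[1],q[2],q[3],q[0]]).as_matrix(); return s,s['position'],R
def delta(target,yawdeg):
    s,p,R=pose(); phi=np.degrees(np.arctan2(R[1,0],R[0,0]))
    print("t",round(s['clock'],2),"pos",p.round(4),"phi",phi.round(2),"tilt",R[:,2].round(4),"F",s['contact_force'].round(2),"M",s['moment'].round(3),"w",round(s['width'],4))
    if target is not None: print("slide",(R.T@(np.array(target)-p)).round(4),"spin",round(-(yawdeg-phi),2))
def wproj(P):
    s,p,R=pose(); c=eyes.calibration('wrist'); H=np.array(c['hand_eye']); T=np.eye(4);T[:3,:3]=R;T[:3,3]=p
    C=np.linalg.inv(T@H); X=(C[:3,:3]@np.asarray(P).T+C[:3,3:]).T
    return np.c_[c['fx']*X[:,0]/X[:,2]+c['cx'],c['fy']*X[:,1]/X[:,2]+c['cy']]
E
python3 - <<'E'
from h import *
delta([0.4906,0.1566,0.0155],90.65)
P=np.array([0.4904,0.1766,np.radians(90.65)])
L=[(-130,12.5,50),(-130,-12.5,50),(130,12.5,50),(-90,12.5,50),(-90,-12.5,50)]
print(wproj(tf(P,L)).round(0).tolist())
snap("wrist","w1.png")
E
```

```text
t 0.95 pos [ 0.2158 -0.5328  0.2309] phi 90.4 tilt [-2.e-04  7.e-04 -1.e+00] F [ 0.15  0.04 -0.72] M [0.027 0.008 0.025] w 0.0856
slide [0.6873 0.2796 0.2159] spin -0.25
[[789.0, -801.0], [832.0, -801.0], [1212.0, -2552.0], [825.0, -953.0], [872.0, -953.0]]
```

View pics/w1.png

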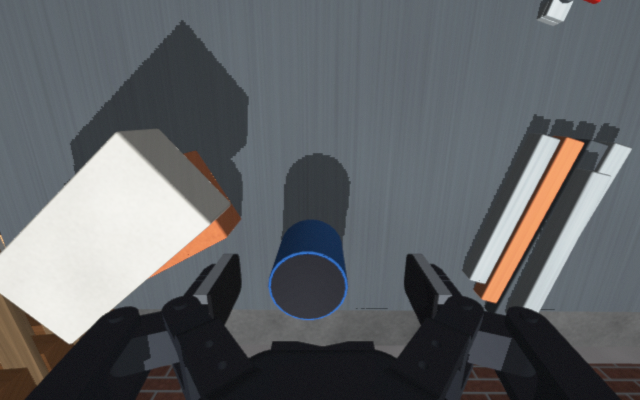

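The picture shows only the bench corner: the slides were refused because each row needs a spin too. The wrist is turned now, so I'll slide over.

Request:
{"api": "servo_tool", "payload": {
  "increments": [
    {"slide": [0.043,0.0175,0],"spin": 0},
    {"slide": [0.043,0.0175,0],"spin": 0},
    {"slide": [0.043,0.0175,0],"spin": 0},
    {"slide": [0.043,0.0175,0],"spin": 0},
    {"slide": [0.043,0.0175,0],"spin": 0},
    {"slide": [0.043,0.0175,0],"spin": 0},
    {"slide": [0.043,0.0175,0],"spin": 0},
    {"slide": [0.043,0.0175,0],"spin": 0}
  ],
  "hand": 1,
  "newtons": 60
}}

```text
clock: 1.8
position: [0.3558, -0.1871, 0.2313]
ee_rot: [0.0, 0.708, 0.706, 0.0]
contact_force: [0.8, -0.0, -0.2]
width: 0.0856
```

Request:
{"api": "servo_tool", "payload": {
  "increments": [
    {"slide": [0.043,0.0175,0],"spin": 0},
    {"slide": [0.043,0.0175,0],"spin": 0},
    {"slide": [0.043,0.0175,0],"spin": 0},
    {"slide": [0.043,0.0175,0],"spin": 0},
    {"slide": [0.043,0.0175,0],"spin": 0},
    {"slide": [0.043,0.0175,0],"spin": 0},
    {"slide": [0.043,0.0175,0],"spin": 0},
    {"slide": [0,0,0],"spin": 0}
  ]
}}

```text
clock: 2.6
position: [0.4795, 0.1172, 0.231]
ee_rot: [-0.001, 0.706, 0.709, 0.001]
contact_force: [-1.4, 0.2, 0.5]
width: 0.0856
```

Run:
```python
from h import *
delta([0.4906,0.1566,0.0155],90.65)
P=np.array([0.4904,0.1766,np.radians(90.65)])
L=[(-130,12.5,50),(-130,-12.5,50),(130,12.5,50),(-90,12.5,50),(-90,-12.5,50)]
print(wproj(tf(P,L)).round(0).tolist())
snap("wrist","w2.png")
```

```text
t 2.6 pos [0.4795 0.1172 0.231 ] phi 90.24 tilt [ 0.0013  0.0029 -1.    ] F [-1.44  0.19  0.52] M [ 0.022  0.014 -0.008] w 0.0856
slide [0.0387 0.011  0.2156] spin -0.41
[[321.0, 239.0], [341.0, 239.0], [319.0, -4.0], [321.0, 209.0], [342.0, 209.0]]
```

View pics/w2.png

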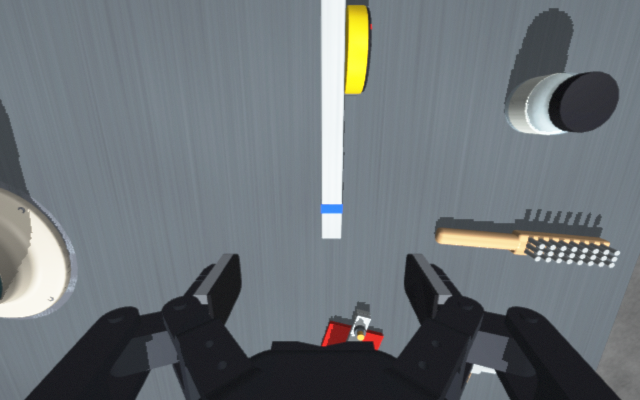

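Rail end at (321–341, 239) and chalk at row 209 match the predicted pixels. Going down to grasp.

Request:
{"api": "servo_tool", "payload": {
  "increments": [
    {"slide": [0.0387,0.011,0.0],"spin": -0.4},
    {"slide": [0,0,0.04],"spin": 0},
    {"slide": [0,0,0.04],"spin": 0},
    {"slide": [0,0,0.04],"spin": 0},
    {"slide": [0,0,0.04],"spin": 0},
    {"slide": [0,0,0.03],"spin": 0},
    {"slide": [0,0,0.015],"spin": 0},
    {"slide": [0,0,0.01],"spin": 0}
  ]
}}

```text
clock: 3.45
position: [0.4875, 0.1493, 0.0148]
ee_rot: [-0.001, 0.705, 0.709, -0.001]
contact_force: [-0.7, -0.2, 0.2]
width: 0.0854
```

Request:
{"api": "servo_tool", "payload": {
  "increments": [
    {"slide": [0,0,0],"spin": 0},
    {"slide": [0,0,0],"spin": 0}
  ]
}}

```text
clock: 3.65
position: [0.4894, 0.1504, 0.0169]
ee_rot: [0.0, 0.705, 0.709, 0.0]
contact_force: [0.5, 0.5, 0.3]
width: 0.0855
```

Run:
```python
from h import *
delta([0.4906,0.1566,0.0155],90.65)
snap("wrist","w3.png")
```

```text
t 3.65 pos [0.4894 0.1504 0.0169] phi 90.38 tilt [ 1.1e-03 -1.0e-04 -1.0e+00] F [0.49 0.52 0.33] M [ 0.053 -0.018 -0.028] w 0.0855
slide [0.0062 0.0013 0.0014] spin -0.27
```

View pics/w3.png

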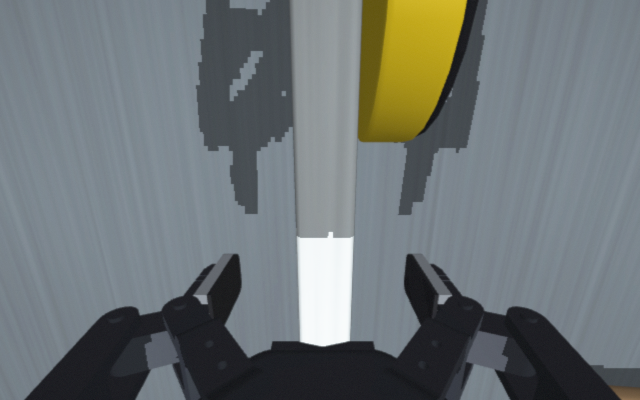

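Request:
{"api": "servo_tool", "payload": {
  "increments": [
    {"slide": [0.005,0.001,0.001],"spin": 0},
    {"slide": [0,0,0],"spin": 0},
    {"slide": [0,0,0],"spin": 0}
  ]
}}

```text
clock: 4.0
position: [0.4901, 0.1562, 0.0158]
ee_rot: [0.0, 0.704, 0.71, 0.0]
contact_force: [0.1, -0.4, 0.1]
width: 0.0855
```

Request:
{"api": "servo_tool", "payload": {
  "increments": [
    {"slide": [0,0,0],"spin": 0},
    {"slide": [0,0,0],"spin": 0},
    {"slide": [0,0,0],"spin": 0},
    {"slide": [0,0,0],"spin": 0},
    {"slide": [0,0,0],"spin": 0},
    {"slide": [0,0,0],"spin": 0},
    {"slide": [0,0,0],"spin": 0},
    {"slide": [0,0,0],"spin": 0}
  ],
  "hand": 0,
  "newtons": 110
}}

```text
clock: 4.8
position: [0.4901, 0.1559, 0.0155]
ee_rot: [0.0, 0.704, 0.71, 0.0]
contact_force: [0.8, -0.6, 4.9]
width: 0.0237
```

Request:
{"api": "servo_tool", "payload": {
  "increments": [
    {"slide": [0,0,-0.005],"spin": 0},
    {"slide": [0,0,-0.01],"spin": 0},
    {"slide": [0,0,-0.02],"spin": 0},
    {"slide": [0,0,-0.02],"spin": 0},
    {"slide": [0,0,-0.03],"spin": 0},
    {"slide": [0,0,-0.03],"spin": 0},
    {"slide": [0,0,-0.03],"spin": 0},
    {"slide": [0,0,0],"spin": 0}
  ]
}}

```text
clock: 5.6
position: [0.4921, 0.1564, 0.164]
ee_rot: [0.002, 0.704, 0.71, 0.003]
contact_force: [1.7, -0.5, -6.0]
width: 0.0237
```

Request:
{"api": "servo_tool", "payload": {
  "increments": [
    {"slide": [0,0,-0.01],"spin": 0},
    {"slide": [0,0,0],"spin": 0},
    {"slide": [0,0,0],"spin": 0},
    {"slide": [0,0,0],"spin": 0},
    {"slide": [0,0,0],"spin": 0}
  ]
}}

```text
clock: 6.1
position: [0.4892, 0.1558, 0.1692]
ee_rot: [-0.001, 0.704, 0.71, -0.001]
contact_force: [-1.0, -0.7, -6.5]
width: 0.0238
```

Run:
```python
from h import *
delta(None,0)
snap("scene","s4.png",(340,90,220,150),3.5)
delta(None,0)
snap("wrist","w4.png")
delta(None,0)
```

```text
t 6.1 pos [0.4892 0.1558 0.1692] phi 90.45 tilt [-2.1e-03 -5.0e-04 -1.0e+00] F [-0.97 -0.69 -6.51] M [-0.297 -0.005 -0.024] w 0.0238
t 6.15 pos [0.4893 0.1558 0.1694] phi 90.45 tilt [-1.7e-03 -4.0e-04 -1.0e+00] F [ 1.03 -0.1  -5.96] M [-0.28  -0.02  -0.019] w 0.0237
t 6.2 pos [0.4895 0.1559 0.1696] phi 90.45 tilt [-1.2e-03 -3.0e-04 -1.0e+00] F [ 0.26  0.6  -5.65] M [-0.32   0.082 -0.   ] w 0.0236
```

View pics/s4.png

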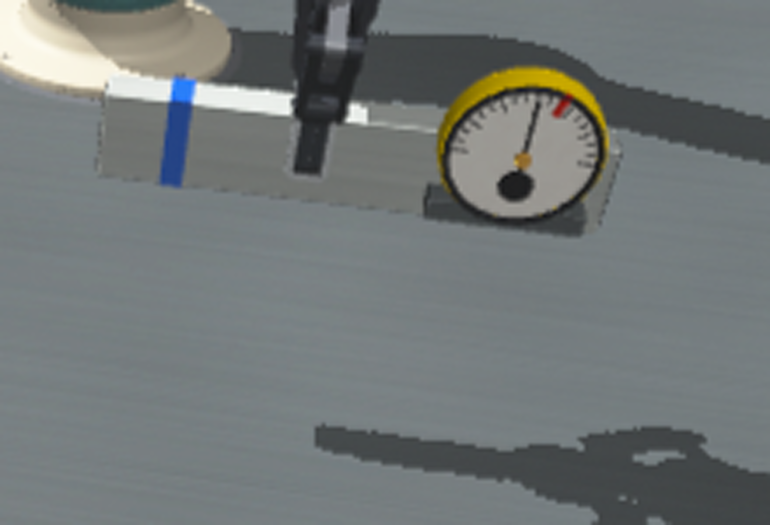

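View pics/w4.png

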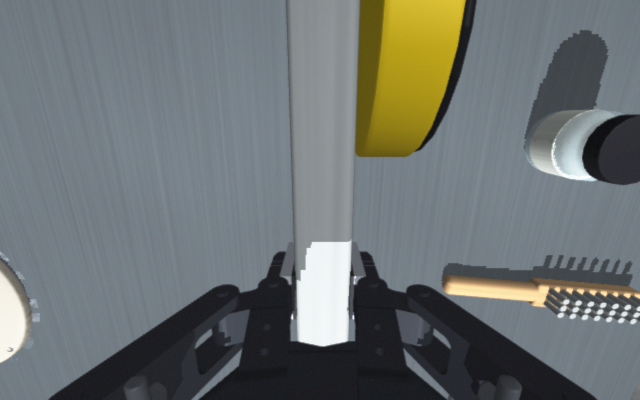

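Request:
{"api": "servo_tool", "payload": {
  "increments": [
    {"slide": [-0.02,0.0044,0],"spin": 0},
    {"slide": [-0.045,0.0044,0],"spin": 0},
    {"slide": [-0.045,0.0044,0],"spin": 0},
    {"slide": [-0.045,0.0044,0],"spin": 0},
    {"slide": [-0.045,0.0044,0],"spin": 0},
    {"slide": [-0.045,0.0044,0],"spin": 0},
    {"slide": [-0.045,0.0044,0],"spin": 0},
    {"slide": [-0.025,0.0044,0],"spin": 0}
  ]
}}

```text
clock: 7.0
position: [0.5279, -0.1629, 0.1703]
ee_rot: [0.001, 0.705, 0.709, -0.001]
contact_force: [1.5, 0.9, -5.9]
width: 0.0237
```

Request:
{"api": "servo_tool", "payload": {
  "increments": [
    {"slide": [0,0,0],"spin": 4.5},
    {"slide": [0,0,0],"spin": 7.5},
    {"slide": [0,0,0],"spin": 4.7},
    {"slide": [0,0,0],"spin": 0},
    {"slide": [0,0,0],"spin": 0},
    {"slide": [0,0,0],"spin": 0},
    {"slide": [0,0,0],"spin": 0}
  ]
}}

```text
clock: 7.7
position: [0.5274, -0.1587, 0.1703]
ee_rot: [0.0, 0.8, 0.6, -0.0]
contact_force: [0.3, 0.2, -7.1]
width: 0.0235
```

Run:
```python
from h import *
delta([0.5274,-0.1586,.125],73.7)
P=[.508,-.2252,np.radians(73.7)]
print("post top corners pred scene",proj("scene",tf(P,[(-25,-25,95),(25,-25,95),(25,25,95),(-25,25,95)])).round(0).tolist())
snap("scene","s5.png",(170,70,250,170),3.2)
snap("side","d5.png",(200,120,200,200),3)
```

```text
t 7.7 pos [ 0.5274 -0.1587  0.1703] phi 73.8 tilt [ 0.e+00 -2.e-04 -1.e+00] F [ 0.28  0.18 -7.07] M [-0.25   0.153  0.04 ] w 0.0235
slide [ 0.0001 -0.      0.0453] spin 0.1
post top corners pred scene [[216.0, 153.0], [236.0, 160.0], [250.0, 149.0], [231.0, 143.0]]
```

View pics/s5.png

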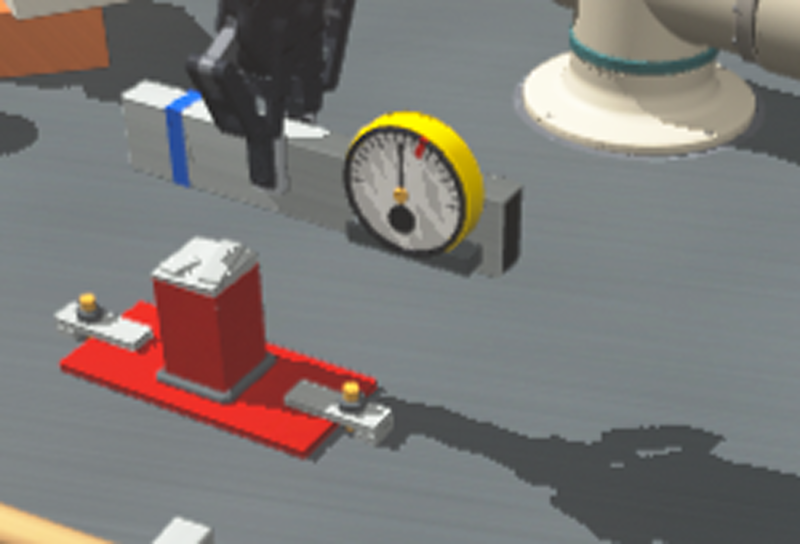

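View pics/d5.png

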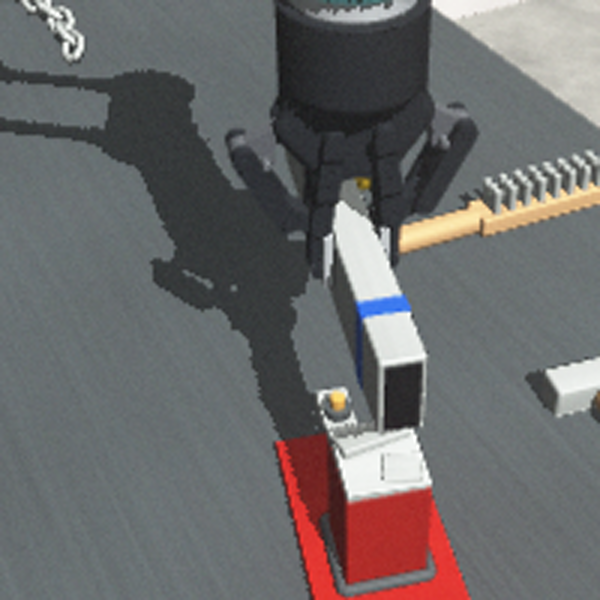

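```bash
cat >> h.py <<'E'
def tfp(p,L):
    # p: xyz of rail origin, yaw, pitch(gauge up)
    L=np.asarray(L,float)/1000
    R=Rn.from_euler('z',p[3]).as_matrix()@Rn.from_euler('y',-p[4]).as_matrix()
    return L@R.T+np.asarray(p[:3])
def fit5(obs,p0,fixyaw=None):
    def full(p): return np.r_[p[:3],fixyaw,p[3]] if fixyaw is not None else p
    def r(p): return np.concatenate([(proj(n,tfp(full(p),[o[0] for o in O]))-np.array([o[1] for o in O])).ravel() for n,O in obs.items()])
    s=least_squares(r,p0,loss='soft_l1'); return full(s.x),r(s.x).reshape(-1,2)
def dial(ang,rad): return [80+rad*np.sin(ang),-32,50+rad*np.cos(ang)]
S=lambda k,ox,oy:(lambda u,v:(u/k+ox,v/k+oy))
E
python3 - <<'E'
from h import *
a=S(3.2,170,70);b=S(3,200,120)
o={"scene":[((-130,-12.5,50),a(128,98)),((-130,-12.5,0),a(128,172)),((-90,-12.5,0),a(181,186)),((130,12.5,50),a(522,180)),((130,12.5,0),a(518,265)),((130,-12.5,0),a(485,277)),((80,-32,50),a(401,196))],
"side":[((-130,12.5,50),b(382,365)),((-130,-12.5,50),b(427,353)),((-130,12.5,0),b(378,427)),((-130,-12.5,0),b(422,430)),((-90,12.5,50),b(360,312))]}
p,r=fit5(o,[.53,-.14,.155,0],np.radians(73.8)); print(p,r.round(1).tolist())
print(proj("scene",tfp(p,[(-90,0,0)])), tfp(p,[(-90,0,0)]))
E
```

```text
[ 0.53354241 -0.13928833  0.15339925  1.28805299  0.00421989] [[-3.3, -0.1], [0.2, 0.1], [-0.3, 0.4], [-0.4, 0.7], [-0.0, -1.3], [3.9, 1.2], [-0.0, -0.5], [-1.2, -0.4], [0.5, 0.9], [-0.4, 2.6], [0.7, -1.2], [-0.3, -0.8]]
[[230.18143147 125.94083331]] [[ 0.50843343 -0.22571399  0.15301946]]
```

Request:
{"api": "servo_tool", "payload": {
  "increments": [
    {"slide": [0,0,0.01],"spin": 0},
    {"slide": [0,0,0.012],"spin": 0},
    {"slide": [0,0,0.012],"spin": 0},
    {"slide": [0,0,0.008],"spin": 0},
    {"slide": [0,0,0.004],"spin": 0},
    {"slide": [0,0,0],"spin": 0},
    {"slide": [0,0,0],"spin": 0},
    {"slide": [0,0,0],"spin": 0}
  ]
}}

```text
clock: 8.6
position: [0.5279, -0.159, 0.1249]
ee_rot: [0.001, 0.8, 0.6, 0.0]
contact_force: [0.4, 0.1, -6.5]
width: 0.0239
```

Request:
{"api": "servo_tool", "payload": {
  "increments": [
    {"slide": [0,0,0.001],"spin": 0},
    {"slide": [0,0,0.001],"spin": 0},
    {"slide": [0,0,0.001],"spin": 0},
    {"slide": [0,0,0],"spin": 0},
    {"slide": [0,0,0],"spin": 0}
  ]
}}

```text
clock: 9.1
position: [0.5274, -0.1588, 0.1213]
ee_rot: [0.0, 0.8, 0.6, -0.0]
contact_force: [-0.1, -0.8, -6.2]
width: 0.0239
```

Run:
```python
from h import *
delta(None,0)
```

```text
t 9.1 pos [ 0.5274 -0.1588  0.1213] phi 73.75 tilt [-0.e+00 -1.e-04 -1.e+00] F [-0.06 -0.79 -6.24] M [-0.254  0.102 -0.014] w 0.0239
```

Request:
{"api": "servo_tool", "payload": {
  "increments": [
    {"slide": [0,0,0.001],"spin": 0},
    {"slide": [0,0,0.001],"spin": 0},
    {"slide": [0,0,0.001],"spin": 0},
    {"slide": [0,0,0],"spin": 0},
    {"slide": [0,0,0],"spin": 0}
  ]
}}

```text
clock: 9.6
position: [0.5274, -0.1588, 0.1182]
ee_rot: [-0.0, 0.8, 0.6, -0.0]
contact_force: [0.9, -0.2, -6.2]
width: 0.0232
```

Request:
{"api": "servo_tool", "payload": {
  "increments": [
    {"slide": [0,0,0.001],"spin": 0},
    {"slide": [0,0,0.001],"spin": 0},
    {"slide": [0,0,0],"spin": 0},
    {"slide": [0,0,0],"spin": 0}
  ]
}}

```text
clock: 10.0
position: [0.5274, -0.1588, 0.1163]
ee_rot: [0.0, 0.8, 0.6, -0.0]
contact_force: [-0.1, -0.1, -6.0]
width: 0.0238
```

Run:
```python
from h import *
delta(None,0)
```

```text
t 10.0 pos [ 0.5274 -0.1588  0.1163] phi 73.75 tilt [-1.e-04 -1.e-04 -1.e+00] F [-0.12 -0.13 -6.04] M [-0.232  0.152 -0.014] w 0.0238
```

Request:
{"api": "servo_tool", "payload": {
  "increments": [
    {"slide": [0,0,0.001],"spin": 0},
    {"slide": [0,0,0.001],"spin": 0},
    {"slide": [0,0,0],"spin": 0},
    {"slide": [0,0,0],"spin": 0}
  ]
}}

```text
clock: 10.4
position: [0.5276, -0.1588, 0.1148]
ee_rot: [0.0, 0.8, 0.6, 0.0]
contact_force: [-0.2, 0.8, -2.2]
width: 0.0241
```

Request:
{"api": "servo_tool", "payload": {
  "increments": [
    {"slide": [0,0,0.001],"spin": 0},
    {"slide": [0,0,0],"spin": 0},
    {"slide": [0,0,0],"spin": 0}
  ]
}}

```text
clock: 10.7
position: [0.5277, -0.1587, 0.1143]
ee_rot: [0.0, 0.8, 0.6, 0.0]
contact_force: [-1.8, 2.8, 6.2]
width: 0.0239
```

Run:
```python
from h import *
delta(None,0)
snap("side","d6.png",(220,160,160,160),4)
```

```text
t 10.7 pos [ 0.5277 -0.1587  0.1143] phi 73.75 tilt [ 1.2e-03 -4.0e-04 -1.0e+00] F [-1.75  2.78  6.19] M [-0.383  0.743 -0.155] w 0.0239
```

View pics/d6.png

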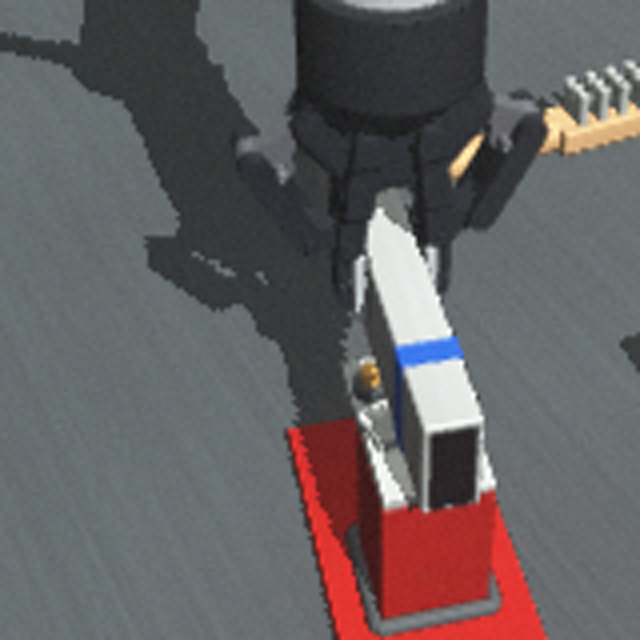

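Request:
{"api": "servo_tool", "payload": {
  "increments": [
    {"slide": [0,0,-0.0007],"spin": 0},
    {"slide": [0,0,0],"spin": 0},
    {"slide": [0,0,0],"spin": 0},
    {"slide": [0,0,0],"spin": 0}
  ]
}}

```text
clock: 11.15
position: [0.5277, -0.1587, 0.1144]
ee_rot: [0.0, 0.8, 0.6, 0.0]
contact_force: [-0.1, 3.5, 6.1]
width: 0.0235
```

Run:
```python
from h import *
delta(None,0)
snap("scene","s6.png",(170,100,200,140),4)
```

```text
t 11.15 pos [ 0.5277 -0.1587  0.1144] phi 73.74 tilt [ 7.e-04 -1.e-04 -1.e+00] F [-0.05  3.52  6.06] M [-0.352  0.547 -0.089] w 0.0235
```

View pics/s6.png

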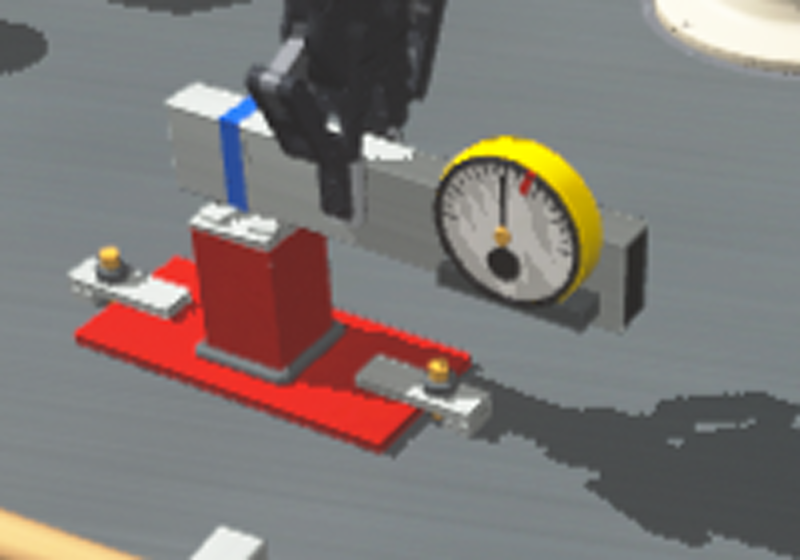

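The rail bears on the post at the chalk and is level. A tilt of the tool isn't available, so I'll lift, push the gauge end up against the post edge so that the rail pivots in the jaws, then set the chalk back on the post.

Request:
{"api": "servo_tool", "payload": {
  "increments": [
    {"slide": [0,0,-0.005],"spin": 0},
    {"slide": [0,0,-0.015],"spin": 0},
    {"slide": [0,0,-0.02],"spin": 0},
    {"slide": [-0.02,0,0],"spin": 0},
    {"slide": [-0.04,0,0],"spin": 0},
    {"slide": [-0.04,0,0],"spin": 0},
    {"slide": [-0.04,0,0],"spin": 0},
    {"slide": [-0.035,0,0],"spin": 0}
  ]
}}

```text
clock: 12.0
position: [0.4771, -0.3287, 0.1524]
ee_rot: [-0.001, 0.8, 0.6, -0.001]
contact_force: [1.5, 0.3, -5.8]
width: 0.0235
```

Request:
{"api": "servo_tool", "payload": {
  "increments": [
    {"slide": [0,0,0],"spin": 0},
    {"slide": [0,0,0],"spin": 0},
    {"slide": [0,0,0],"spin": 0},
    {"slide": [0,0,0],"spin": 0}
  ]
}}

```text
clock: 12.4
position: [0.4784, -0.3256, 0.1535]
ee_rot: [-0.001, 0.8, 0.601, -0.0]
contact_force: [-0.6, -0.5, -6.7]
width: 0.0237
```

Run:
```python
from h import *
delta([.4785,-.326,.12],73.75)
snap("scene","s7.png",(100,60,250,170),3.2)
```

```text
t 12.4 pos [ 0.4784 -0.3256  0.1535] phi 73.82 tilt [-8.e-04  1.e-03 -1.e+00] F [-0.59 -0.51 -6.72] M [-0.301  0.087  0.034] w 0.0237
slide [-0.0004  0.0002  0.0335] spin 0.07
```

View pics/s7.png

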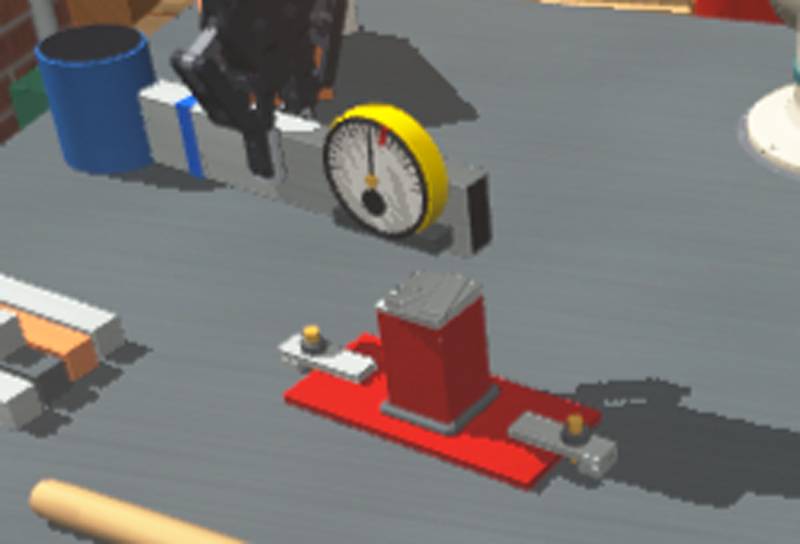

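Request:
{"api": "servo_tool", "payload": {
  "increments": [
    {"slide": [0,0,0.01],"spin": 0},
    {"slide": [0,0,0.012],"spin": 0},
    {"slide": [0,0,0.01],"spin": 0},
    {"slide": [0,0,0.004],"spin": 0},
    {"slide": [0,0,0],"spin": 0},
    {"slide": [0,0,0],"spin": 0}
  ]
}}

```text
clock: 13.05
position: [0.4786, -0.327, 0.118]
ee_rot: [0.0, 0.8, 0.6, 0.0]
contact_force: [1.1, -0.6, -6.3]
width: 0.0239
```

Request:
{"api": "servo_tool", "payload": {
  "increments": [
    {"slide": [0,0,0.001],"spin": 0},
    {"slide": [0,0,0.001],"spin": 0},
    {"slide": [0,0,0.001],"spin": 0},
    {"slide": [0,0,0],"spin": 0},
    {"slide": [0,0,0],"spin": 0}
  ],
  "newtons": 40
}}

```text
clock: 13.55
position: [0.4786, -0.3271, 0.1155]
ee_rot: [0.001, 0.8, 0.6, 0.0]
contact_force: [-0.2, -1.6, -4.5]
width: 0.0233
```

Request:
{"api": "servo_tool", "payload": {
  "increments": [
    {"slide": [0,0,0.001],"spin": 0},
    {"slide": [0,0,0],"spin": 0},
    {"slide": [0,0,0.001],"spin": 0},
    {"slide": [0,0,0],"spin": 0}
  ]
}}

```text
clock: 13.95
position: [0.4787, -0.3274, 0.1141]
ee_rot: [0.001, 0.8, 0.6, 0.0]
contact_force: [-2.3, -3.1, 4.6]
width: 0.0233
```

Run:
```python
from h import *
delta(None,0)
```

```text
t 13.95 pos [ 0.4787 -0.3274  0.1141] phi 73.75 tilt [ 0.0011 -0.0014 -1.    ] F [-2.26 -3.08  4.58] M [0.38  0.282 0.08 ] w 0.0233
```

Request:
{"api": "servo_tool", "payload": {
  "increments": [
    {"slide": [0,0,0.0005],"spin": 0},
    {"slide": [0,0,0],"spin": 0}
  ],
  "newtons": 25
}}

```text
clock: 14.15
position: [0.4787, -0.3276, 0.1138]
ee_rot: [0.001, 0.8, 0.6, 0.0]
contact_force: [-3.2, -3.2, 6.2]
width: 0.0238
```

Request:
{"api": "servo_tool", "payload": {
  "increments": [
    {"slide": [0,0,0.0005],"spin": 0},
    {"slide": [0,0,0],"spin": 0}
  ]
}}

```text
clock: 14.35
position: [0.4788, -0.3276, 0.1136]
ee_rot: [0.001, 0.8, 0.6, 0.0]
contact_force: [-3.1, -3.1, 8.8]
width: 0.0239
```

Request:
{"api": "servo_tool", "payload": {
  "increments": [
    {"slide": [0,0,0.001],"spin": 0},
    {"slide": [0,0,0],"spin": 0}
  ]
}}

```text
clock: 14.55
position: [0.479, -0.328, 0.1122]
ee_rot: [0.002, 0.8, 0.6, -0.0]
contact_force: [-0.8, -4.6, 5.3]
width: 0.0237
```

Request:
{"api": "servo_tool", "payload": {
  "increments": [
    {"slide": [0,0,0.001],"spin": 0},
    {"slide": [0,0,0],"spin": 0},
    {"slide": [0,0,0.001],"spin": 0},
    {"slide": [0,0,0],"spin": 0}
  ]
}}

```text
clock: 14.95
position: [0.4791, -0.3283, 0.1101]
ee_rot: [0.002, 0.8, 0.6, -0.0]
contact_force: [-1.8, -4.5, 4.6]
width: 0.0238
```

Request:
{"api": "servo_tool", "payload": {
  "increments": [
    {"slide": [0,0,0.001],"spin": 0},
    {"slide": [0,0,0],"spin": 0},
    {"slide": [0,0,0.001],"spin": 0},
    {"slide": [0,0,0],"spin": 0}
  ]
}}

```text
clock: 15.35
position: [0.4791, -0.3286, 0.108]
ee_rot: [0.002, 0.8, 0.6, -0.0]
contact_force: [-1.5, -5.3, 5.4]
width: 0.0237
```

Run:
```python
from h import *
delta(None,0)
snap("scene","s8.png",(120,80,200,140),4)
```

```text
t 15.35 pos [ 0.4791 -0.3286  0.108 ] phi 73.74 tilt [ 0.0021 -0.0037 -1.    ] F [-1.47 -5.32  5.39] M [0.017 0.187 0.054] w 0.0237
```

View pics/s8.png

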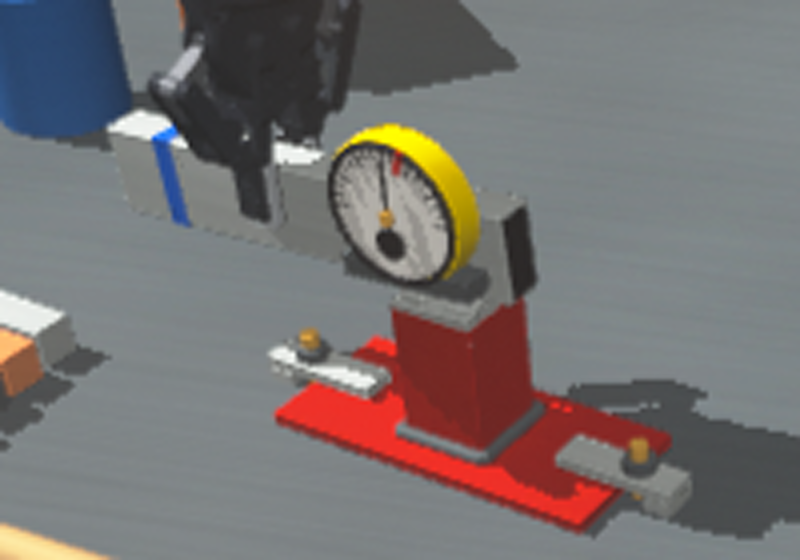

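Request:
{"api": "servo_tool", "payload": {
  "increments": [
    {"slide": [0,0,0.001],"spin": 0},
    {"slide": [0,0,0.001],"spin": 0},
    {"slide": [0,0,0.001],"spin": 0},
    {"slide": [0,0,0.001],"spin": 0},
    {"slide": [0,0,0.001],"spin": 0},
    {"slide": [0,0,0.001],"spin": 0},
    {"slide": [0,0,0],"spin": 0}
  ]
}}

```text
clock: 16.1
position: [0.4794, -0.3293, 0.1025]
ee_rot: [0.003, 0.8, 0.6, -0.0]
contact_force: [-3.4, -6.8, 7.0]
width: 0.0234
```

Request:
{"api": "servo_tool", "payload": {
  "increments": [
    {"slide": [0,0,0.001],"spin": 0},
    {"slide": [0,0,0.001],"spin": 0},
    {"slide": [0,0,0.001],"spin": 0},
    {"slide": [0,0,0.001],"spin": 0},
    {"slide": [0,0,0.001],"spin": 0},
    {"slide": [0,0,0.001],"spin": 0},
    {"slide": [0,0,0],"spin": 0}
  ]
}}

```text
clock: 16.8
position: [0.4797, -0.3291, 0.0964]
ee_rot: [0.003, 0.8, 0.6, 0.0]
contact_force: [-1.8, -5.3, 5.6]
width: 0.0238
```

Run:
```python
from h import *
delta(None,0)
snap("scene","s9.png",(120,80,200,140),4)
```

```text
t 16.8 pos [ 0.4797 -0.3291  0.0964] phi 73.72 tilt [ 0.0035 -0.0045 -1.    ] F [-1.81 -5.27  5.63] M [0.119 0.103 0.002] w 0.0238
```

View pics/s9.png

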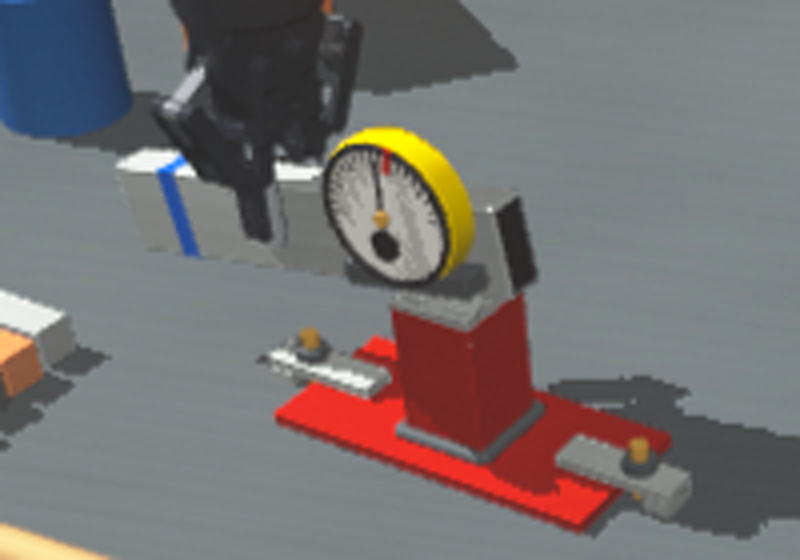

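Request:
{"api": "servo_tool", "payload": {
  "increments": [
    {"slide": [0,0,0.001],"spin": 0},
    {"slide": [0,0,0.001],"spin": 0},
    {"slide": [0,0,0.001],"spin": 0},
    {"slide": [0,0,0.001],"spin": 0},
    {"slide": [0,0,0.001],"spin": 0},
    {"slide": [0,0,0.001],"spin": 0},
    {"slide": [0,0,0],"spin": 0}
  ]
}}

```text
clock: 17.55
position: [0.4796, -0.3296, 0.0908]
ee_rot: [0.003, 0.8, 0.6, -0.0]
contact_force: [-2.8, -7.1, 7.5]
width: 0.0236
```

Request:
{"api": "servo_tool", "payload": {
  "increments": [
    {"slide": [0,0,0.001],"spin": 0},
    {"slide": [0,0,0.001],"spin": 0},
    {"slide": [0,0,0],"spin": 0},
    {"slide": [0,0,0],"spin": 0},
    {"slide": [0,0,0],"spin": 0}
  ]
}}

```text
clock: 18.05
position: [0.4797, -0.3298, 0.089]
ee_rot: [0.004, 0.8, 0.6, -0.0]
contact_force: [-2.6, -6.5, 8.5]
width: 0.0234
```

Run:
```python
from h import *
delta(None,0)
snap("scene","s10.png",(190,100,60,55),10)
snap("side","d10.png",(180,160,200,180),4)
```

```text
t 18.05 pos [ 0.4797 -0.3298  0.089 ] phi 73.74 tilt [ 0.0036 -0.0061 -1.    ] F [-2.6  -6.52  8.53] M [-0.271  0.148  0.059] w 0.0234
```

View pics/s10.png

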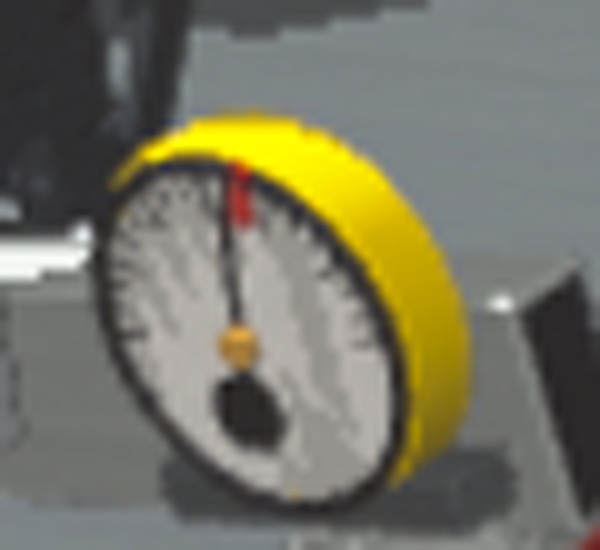

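View pics/d10.png

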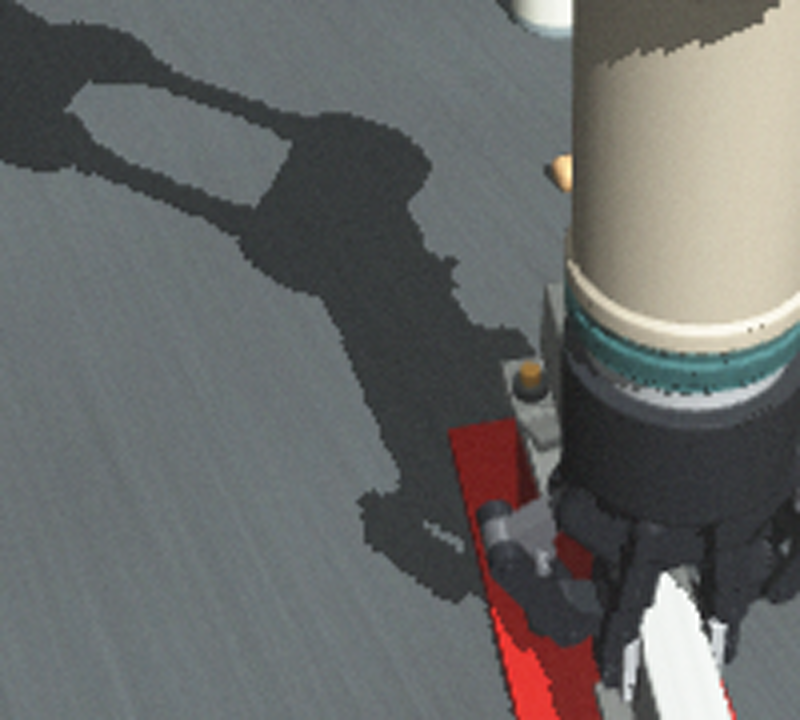

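```bash
cat >> h.py <<'E'
def railpose(th,xg=-.0205,zg=.034):
    s,p,R=pose(); g=p+R@np.array([0,0,-.0187]); yaw=np.arctan2(R[1,0],R[0,0])
    M=Rn.from_euler('z',yaw).as_matrix()@Rn.from_euler('y',-th).as_matrix()
    return np.r_[g-M@np.array([xg,0,zg]),yaw,th]
def dialdir(hub,pt,th=.35):
    """dial angle (rail-level frame: world-vertical=0) of the ray hub->pt"""
    q=railpose(th)
    h0=tfp(q,[[80,-32,50]])[0]
    yaw=q[3]; ux=np.array([np.cos(yaw),np.sin(yaw),0]); uz=np.array([0,0,1.])
    P=proj("scene",[h0,h0+.03*ux,h0+.03*uz]); J=np.c_[P[1]-P[0],P[2]-P[0]]
    c=np.linalg.solve(J,np.array(pt)-np.array(hub)); return np.arctan2(c[0],c[1]),np.hypot(*c)*30,P[0]
E
python3 - <<'E'
from h import *
a=S(10,190,100); hub=a(240,347)
for n,pt in (("needle",a(222,165)),("needle mid",a(231,255)),("mark out",a(238,165)),("mark in",a(243,222)),("mark c",a(241,195))): print(n,dialdir(hub,pt))
E
```

```text
needle (np.float64(0.04977497280135934), np.float64(39.35803191629606), array([211.54308111, 128.76454124]))
needle mid (np.float64(0.0510114972328642), np.float64(19.903227545108965), array([211.54308111, 128.76454124]))
mark out (np.float64(0.14742549700284974), np.float64(40.83765696404951), array([211.54308111, 128.76454124]))
mark in (np.float64(0.18420825492321438), np.float64(28.522846545488253), array([211.54308111, 128.76454124]))
mark c (np.float64(0.16604853869420083), np.float64(34.39037475375816), array([211.54308111, 128.76454124]))
```

Request:
{"api": "servo_tool", "payload": {
  "increments": [
    {"slide": [0,0,0.001],"spin": 0},
    {"slide": [0,0,0.001],"spin": 0},
    {"slide": [0,0,0.001],"spin": 0},
    {"slide": [0,0,0.001],"spin": 0},
    {"slide": [0,0,0.001],"spin": 0},
    {"slide": [0,0,0.001],"spin": 0},
    {"slide": [0,0,0],"spin": 0}
  ]
}}

```text
clock: 18.85
position: [0.4797, -0.3305, 0.0835]
ee_rot: [0.004, 0.8, 0.6, -0.001]
contact_force: [-4.8, -7.9, 12.1]
width: 0.0238
```

Request:
{"api": "servo_tool", "payload": {
  "increments": [
    {"slide": [0,0,0.001],"spin": 0},
    {"slide": [0,0,0.001],"spin": 0},
    {"slide": [0,0,0],"spin": 0},
    {"slide": [0,0,0],"spin": 0},
    {"slide": [0,0,0],"spin": 0},
    {"slide": [0,0,0],"spin": 0}
  ]
}}

```text
clock: 19.45
position: [0.4795, -0.3306, 0.0811]
ee_rot: [0.004, 0.8, 0.6, -0.001]
contact_force: [-4.1, -8.8, 8.2]
width: 0.0239
```

Run:
```python
from h import *
delta(None,0)
snap("scene","s11.png",(190,100,60,55),10)
```

```text
t 19.45 pos [ 0.4795 -0.3306  0.0811] phi 73.76 tilt [ 0.0034 -0.0075 -1.    ] F [-4.14 -8.85  8.25] M [-0.417  0.217  0.039] w 0.0239
```

View pics/s11.png

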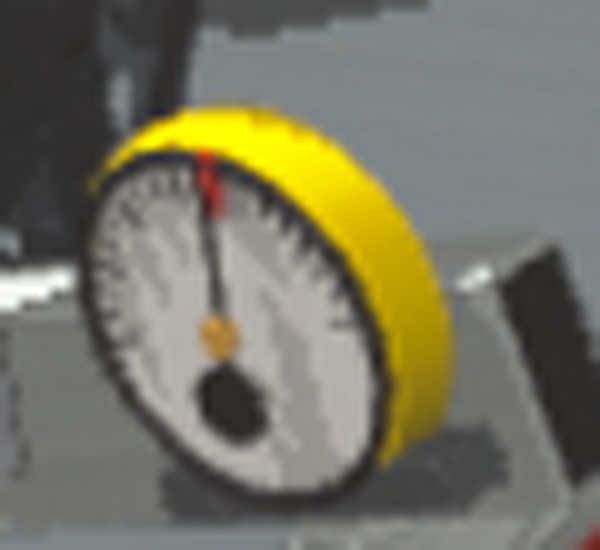

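View pics/full_s11.png

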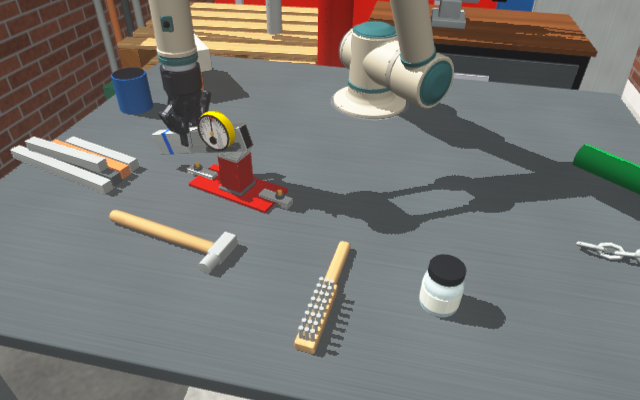

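Request:
{"api": "servo_tool", "payload": {
  "increments": [
    {"slide": [0,0,0.001],"spin": 0},
    {"slide": [0,0,0.001],"spin": 0},
    {"slide": [0,0,0.001],"spin": 0},
    {"slide": [0,0,0.001],"spin": 0},
    {"slide": [0,0,0.001],"spin": 0},
    {"slide": [0,0,0],"spin": 0},
    {"slide": [0,0,0],"spin": 0}
  ]
}}

```text
clock: 20.2
position: [0.4794, -0.3308, 0.0759]
ee_rot: [0.004, 0.8, 0.6, -0.001]
contact_force: [-3.7, -9.2, 7.5]
width: 0.0234
```

Request:
{"api": "servo_tool", "payload": {
  "increments": [
    {"slide": [0,0,0],"spin": 0},
    {"slide": [0,0,0],"spin": 0},
    {"slide": [0,0,0],"spin": 0},
    {"slide": [0,0,0],"spin": 0}
  ],
  "newtons": 115
}}

```text
clock: 20.6
position: [0.4794, -0.3308, 0.0759]
ee_rot: [0.004, 0.8, 0.6, -0.001]
contact_force: [-3.7, -10.2, 8.2]
width: 0.0238
```

Request:
{"api": "servo_tool", "payload": {
  "increments": [
    {"slide": [0,0,-0.002],"spin": 0},
    {"slide": [0,0,-0.005],"spin": 0},
    {"slide": [0,0,-0.015],"spin": 0},
    {"slide": [0,0,-0.02],"spin": 0},
    {"slide": [0,0,-0.015],"spin": 0},
    {"slide": [0,0,0],"spin": 0},
    {"slide": [0,0,0],"spin": 0},
    {"slide": [0,0,0],"spin": 0}
  ]
}}

```text
clock: 21.4
position: [0.4775, -0.3256, 0.1292]
ee_rot: [-0.002, 0.8, 0.6, -0.0]
contact_force: [-0.2, 0.4, -6.1]
width: 0.0236
```

Request:
{"api": "servo_tool", "payload": {
  "increments": [
    {"slide": [0,0,0],"spin": 0},
    {"slide": [0,0,0],"spin": 0},
    {"slide": [0,0,0],"spin": 0},
    {"slide": [0,0,0],"spin": 0},
    {"slide": [0,0,0],"spin": 0},
    {"slide": [0,0,0],"spin": 0},
    {"slide": [0,0,0],"spin": 0}
  ]
}}

```text
clock: 22.1
position: [0.4784, -0.3268, 0.1311]
ee_rot: [0.0, 0.8, 0.6, -0.0]
contact_force: [-0.4, -0.2, -6.1]
width: 0.0239
```

```bash
python3 - <<'E'
from h import *
delta(None,0)
snap("scene","s12.png",(180,70,60,55),10)
E
python3 -c "
import cv2;im=cv2.imread('pics/full_s12.png')[60:200,110:310];cv2.imwrite('pics/s12b.png',cv2.resize(im,None,fx=4,fy=4,interpolation=cv2.INTER_CUBIC))"
```

```text
t 22.1 pos [ 0.4784 -0.3268  0.1311] phi 73.75 tilt [ 1.e-04 -2.e-04 -1.e+00] F [-0.42 -0.22 -6.1 ] M [-0.321  0.128 -0.025] w 0.0239
```

View pics/s12.png

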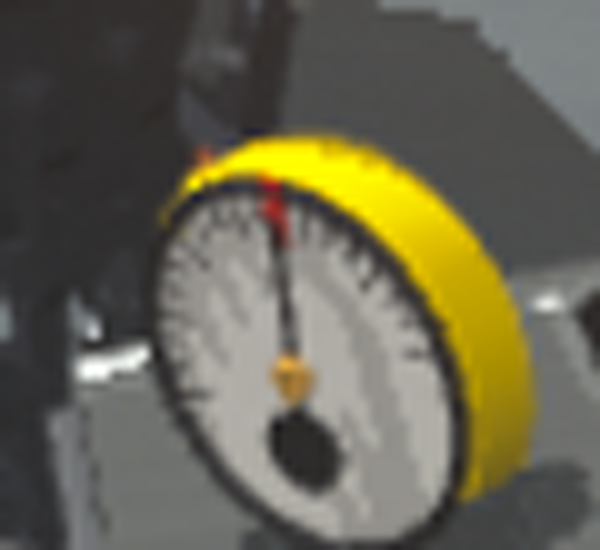

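View pics/s12b.png

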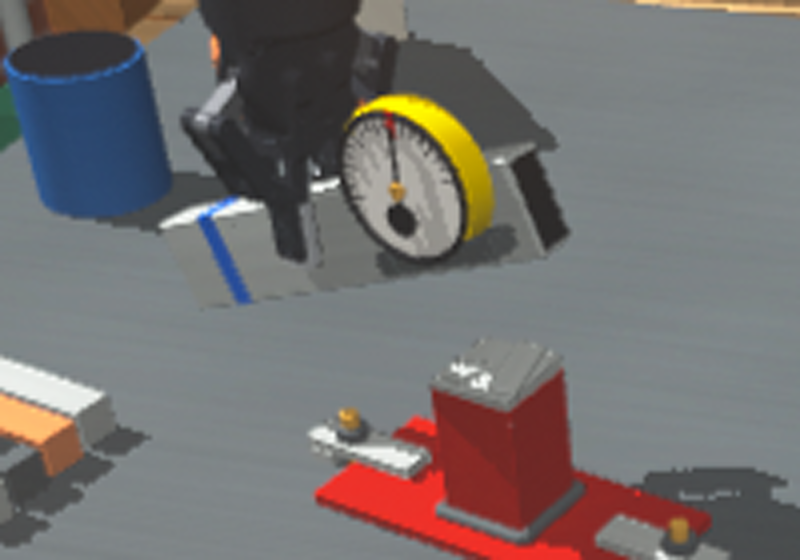

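Run:
```python
from h import *
a=S(4,110,60)
o={"scene":[((-130,-12.5,50),a(163,230)),((-130,-12.5,0),a(203,308)),((-90,-12.5,0),a(243,301)),((-90,-12.5,50),a(203,216)),((130,12.5,50),a(533,145)),((130,12.5,0),a(568,236)),((130,-12.5,0),a(545,258)),((80,-32,50),a(398,190))]}
q0=railpose(.375); print(q0)
p,r=fit5(o,np.r_[q0[:3],.37],np.radians(73.75)); print(p,r.round(1).tolist())
s,t,R=pose()
# fit with offset constrained to tool: unknown pitch, xg, zg, lateral
def f(v):
    q=railpose(v[0],v[1],v[2]); P=tfp(q,[x[0] for x in o["scene"]]); return (proj("scene",P)-np.array([x[1] for x in o["scene"]])).ravel()
s=least_squares(f,[.37,-.02,.034],loss='soft_l1'); print(s.x, f(s.x).reshape(-1,2).round(1).tolist()); q=railpose(*s.x)
c=tfp(q,[(-90,0,0)])[0]; print("chalk rel TCP",c-t, "needed slide (R.T)",R.T@(np.array([.508,-.2252,c[2]])-c), "chalk z",c[2])
b=S(10,180,70)
print(dialdir(b(293,378),b(283,260)),dialdir(b(293,378),b(276,210)))
```

```text
[ 0.48727309 -0.29652193  0.12566593  1.2871426   0.375     ]
[ 0.47503406 -0.30186271  0.11905083  1.28718032  0.37638345] [[-0.8, -1.0], [-0.4, 0.2], [1.0, 0.2], [0.7, 0.3], [-0.4, -0.9], [0.5, 0.5], [-1.2, 0.2], [0.5, 0.1]]
[ 0.37863353 -0.02143319  0.0341605 ] [[-1.6, -0.9], [-1.0, 0.6], [0.5, 0.6], [-0.0, 0.4], [0.1, -1.4], [1.2, 0.4], [-0.6, 0.2], [0.5, -0.1]]
chalk rel TCP [-0.01429935 -0.04903797 -0.03838673] needed slide (R.T) [ 1.56884069e-01 -6.18779955e-05 -2.12246489e-05] chalk z 0.09270786954137816
(np.float64(0.06496658307238631), np.float64(24.144033535194612), array([210.41590514, 108.7470629 ])) (np.float64(0.04554181363717122), np.float64(34.172923982564186), array([210.41590514, 108.7470629 ]))
```

Request:
{"api": "servo_tool", "payload": {
  "increments": [
    {"slide": [0,0,-0.02],"spin": 0},
    {"slide": [0,0,-0.025],"spin": 0},
    {"slide": [0.02,0,0],"spin": 0},
    {"slide": [0.04,0,0],"spin": 0},
    {"slide": [0.04,0,0],"spin": 0},
    {"slide": [0.032,0,0],"spin": 0},
    {"slide": [0.015,0,0],"spin": 0},
    {"slide": [0,0,0],"spin": 0}
  ]
}}

```text
clock: 22.95
position: [0.5198, -0.1836, 0.1761]
ee_rot: [-0.0, 0.799, 0.601, 0.0]
contact_force: [0.0, -0.9, -6.5]
width: 0.0237
```

Request:
{"api": "servo_tool", "payload": {
  "increments": [
    {"slide": [0,0,0.01],"spin": 0},
    {"slide": [0,0,0.01],"spin": 0},
    {"slide": [0,0,0.005],"spin": 0},
    {"slide": [0,0,0],"spin": 0},
    {"slide": [0,0,0],"spin": 0},
    {"slide": [0,0,0],"spin": 0},
    {"slide": [0,0,0],"spin": 0}
  ]
}}

```text
clock: 23.65
position: [0.5198, -0.186, 0.1514]
ee_rot: [0.0, 0.8, 0.6, 0.0]
contact_force: [-0.1, 0.1, -6.4]
width: 0.0236
```

Run:
```python
from h import *
delta(None,0)
q=railpose(.377,-.0214,.034); c=tfp(q,[(-90,0,0)])[0]; print(c, (c[:2]-[.508,-.2252])@[np.cos(1.287),np.sin(1.287)])
snap("scene","s13.png",(180,80,200,150),4)
snap("side","d13.png",(220,160,160,160),4)
delta(None,0)
```

```text
t 23.65 pos [ 0.5198 -0.186   0.1514] phi 73.73 tilt [ 8.e-04 -5.e-04 -1.e+00] F [-0.08  0.06 -6.37] M [-0.25   0.141  0.006] w 0.0236
[ 0.50543841 -0.23516165  0.11322349] -0.010280425328615951
t 23.75 pos [ 0.5197 -0.1858  0.1514] phi 73.75 tilt [ 6.e-04 -4.e-04 -1.e+00] F [ 0.68  0.93 -6.19] M [-0.269  0.131  0.002] w 0.0235
```

View pics/s13.png

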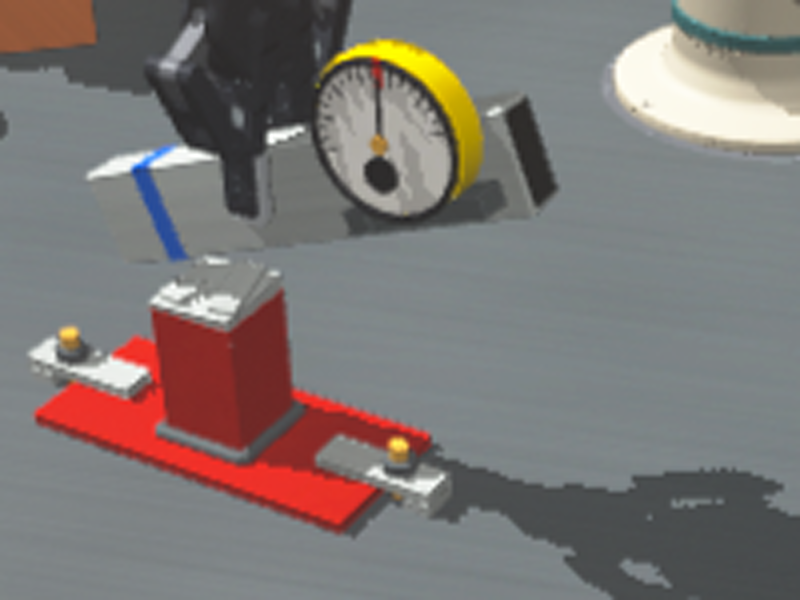

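View pics/d13.png

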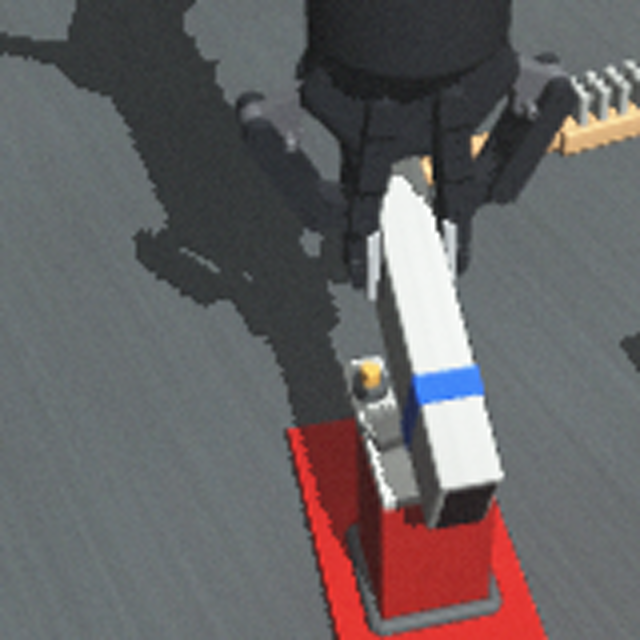

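Request:
{"api": "servo_tool", "payload": {
  "increments": [
    {"slide": [0,0,0.001],"spin": 0},
    {"slide": [0,0,0.001],"spin": 0},
    {"slide": [0,0,0.001],"spin": 0},
    {"slide": [0,0,0],"spin": 0},
    {"slide": [0,0,0],"spin": 0}
  ]
}}

```text
clock: 24.25
position: [0.5196, -0.1856, 0.1479]
ee_rot: [-0.0, 0.8, 0.6, -0.0]
contact_force: [-0.2, -0.1, -6.5]
width: 0.0237
```

Request:
{"api": "servo_tool", "payload": {
  "increments": [
    {"slide": [0,0,0.001],"spin": 0},
    {"slide": [0,0,0.001],"spin": 0},
    {"slide": [0,0,0],"spin": 0},
    {"slide": [0,0,0],"spin": 0}
  ]
}}

```text
clock: 24.65
position: [0.5195, -0.1856, 0.146]
ee_rot: [-0.0, 0.8, 0.6, -0.0]
contact_force: [-0.3, -0.6, -7.0]
width: 0.0236
```

Request:
{"api": "servo_tool", "payload": {
  "increments": [
    {"slide": [0,0,0.001],"spin": 0},
    {"slide": [0,0,0.001],"spin": 0},
    {"slide": [0,0,0],"spin": 0},
    {"slide": [0,0,0],"spin": 0}
  ]
}}

```text
clock: 25.05
position: [0.5195, -0.1856, 0.1439]
ee_rot: [-0.0, 0.8, 0.6, -0.0]
contact_force: [-0.3, -0.7, -6.1]
width: 0.0238
```

Request:
{"api": "servo_tool", "payload": {
  "increments": [
    {"slide": [0,0,0.001],"spin": 0},
    {"slide": [0,0,0],"spin": 0},
    {"slide": [0,0,0],"spin": 0}
  ]
}}

```text
clock: 25.35
position: [0.5195, -0.1857, 0.143]
ee_rot: [0.0, 0.8, 0.6, -0.0]
contact_force: [0.7, -0.3, -5.4]
width: 0.0234
```

Request:
{"api": "servo_tool", "payload": {
  "increments": [
    {"slide": [0,0,0.001],"spin": 0},
    {"slide": [0,0,0],"spin": 0},
    {"slide": [0,0,0],"spin": 0}
  ]
}}

```text
clock: 25.65
position: [0.5196, -0.1856, 0.142]
ee_rot: [0.0, 0.8, 0.6, -0.0]
contact_force: [1.1, 0.6, -5.9]
width: 0.0236
```

Request:
{"api": "servo_tool", "payload": {
  "increments": [
    {"slide": [0,0,0.0005],"spin": 0},
    {"slide": [0,0,0],"spin": 0},
    {"slide": [0,0,0],"spin": 0}
  ]
}}

```text
clock: 25.95
position: [0.5195, -0.1857, 0.1415]
ee_rot: [0.0, 0.8, 0.6, -0.0]
contact_force: [0.2, -0.4, -6.6]
width: 0.0237
```

Run:
```python
from h import *
delta(None,0)
```

```text
t 25.95 pos [ 0.5195 -0.1857  0.1415] phi 73.75 tilt [-0.e+00 -1.e-04 -1.e+00] F [ 0.23 -0.43 -6.59] M [-0.253  0.146 -0.011] w 0.0237
```

Request:
{"api": "servo_tool", "payload": {
  "increments": [
    {"slide": [0,0,0.001],"spin": 0},
    {"slide": [0,0,0],"spin": 0},
    {"slide": [0,0,0],"spin": 0}
  ]
}}

```text
clock: 26.25
position: [0.5195, -0.1856, 0.1404]
ee_rot: [-0.0, 0.8, 0.6, -0.0]
contact_force: [0.4, -0.0, -6.1]
width: 0.0235
```

Request:
{"api": "servo_tool", "payload": {
  "increments": [
    {"slide": [0,0,0.0005],"spin": 0},
    {"slide": [0,0,0],"spin": 0},
    {"slide": [0,0,0],"spin": 0}
  ]
}}

```text
clock: 26.55
position: [0.5196, -0.1857, 0.14]
ee_rot: [0.0, 0.8, 0.6, -0.0]
contact_force: [-0.7, 0.9, -5.0]
width: 0.0239
```

Request:
{"api": "servo_tool", "payload": {
  "increments": [
    {"slide": [0,0,0.0005],"spin": 0},
    {"slide": [0,0,0],"spin": 0},
    {"slide": [0,0,0],"spin": 0}
  ]
}}

```text
clock: 26.85
position: [0.5195, -0.1856, 0.1395]
ee_rot: [0.0, 0.8, 0.6, -0.0]
contact_force: [-0.4, 0.4, -6.0]
width: 0.0234
```

Request:
{"api": "servo_tool", "payload": {
  "increments": [
    {"slide": [0,0,0.0005],"spin": 0},
    {"slide": [0,0,0],"spin": 0},
    {"slide": [0,0,0],"spin": 0}
  ]
}}

```text
clock: 27.15
position: [0.5195, -0.1857, 0.139]
ee_rot: [0.0, 0.8, 0.6, -0.0]
contact_force: [-0.4, 0.4, -6.9]
width: 0.0235
```

Request:
{"api": "servo_tool", "payload": {
  "increments": [
    {"slide": [0,0,0.0005],"spin": 0},
    {"slide": [0,0,0],"spin": 0},
    {"slide": [0,0,0],"spin": 0}
  ]
}}

```text
clock: 27.45
position: [0.5195, -0.1857, 0.1385]
ee_rot: [0.0, 0.8, 0.6, -0.0]
contact_force: [-0.3, 0.2, -5.9]
width: 0.0234
```

Request:
{"api": "servo_tool", "payload": {
  "increments": [
    {"slide": [0,0,0.0005],"spin": 0},
    {"slide": [0,0,0],"spin": 0},
    {"slide": [0,0,0],"spin": 0}
  ]
}}

```text
clock: 27.75
position: [0.5195, -0.1856, 0.138]
ee_rot: [0.0, 0.8, 0.6, -0.0]
contact_force: [0.4, 0.1, -4.7]
width: 0.0235
```

Request:
{"api": "servo_tool", "payload": {
  "increments": [
    {"slide": [0,0,0.0005],"spin": 0},
    {"slide": [0,0,0],"spin": 0},
    {"slide": [0,0,0],"spin": 0}
  ]
}}

```text
clock: 28.05
position: [0.5195, -0.1857, 0.1375]
ee_rot: [0.0, 0.8, 0.6, -0.0]
contact_force: [0.5, 0.3, -6.0]
width: 0.0237
```

Request:
{"api": "servo_tool", "payload": {
  "increments": [
    {"slide": [0,0,0.0005],"spin": 0},
    {"slide": [0,0,0],"spin": 0},
    {"slide": [0,0,0],"spin": 0}
  ]
}}

```text
clock: 28.35
position: [0.5196, -0.1857, 0.137]
ee_rot: [0.0, 0.8, 0.6, -0.0]
contact_force: [0.2, 0.2, -6.7]
width: 0.0234
```

Run:
```python
from h import *
delta(None,0)
snap("side","d14.png",(220,160,160,160),4)
```

```text
t 28.35 pos [ 0.5196 -0.1857  0.137 ] phi 73.75 tilt [-0.e+00 -1.e-04 -1.e+00] F [ 0.18  0.24 -6.72] M [-0.291  0.123  0.014] w 0.0234
```

View pics/d14.png

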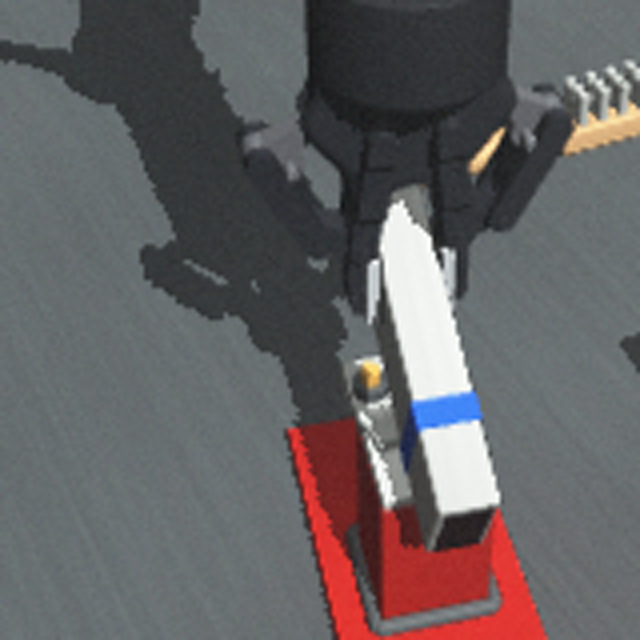

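Request:
{"api": "servo_tool", "payload": {
  "increments": [
    {"slide": [0,0,0.0005],"spin": 0},
    {"slide": [0,0,0],"spin": 0},
    {"slide": [0,0,0],"spin": 0}
  ]
}}

```text
clock: 28.7
position: [0.5196, -0.1857, 0.1365]
ee_rot: [0.0, 0.8, 0.6, 0.0]
contact_force: [0.5, -0.2, -6.1]
width: 0.0242
```

Request:
{"api": "servo_tool", "payload": {
  "increments": [
    {"slide": [0,0,0.0005],"spin": 0},
    {"slide": [0,0,0],"spin": 0},
    {"slide": [0,0,0],"spin": 0}
  ]
}}

```text
clock: 29.0
position: [0.5197, -0.1857, 0.1362]
ee_rot: [0.0, 0.8, 0.6, 0.0]
contact_force: [-0.7, 0.8, -5.2]
width: 0.0234
```

Request:
{"api": "servo_tool", "payload": {
  "increments": [
    {"slide": [0,0,0.0005],"spin": 0},
    {"slide": [0,0,0],"spin": 0},
    {"slide": [0,0,0],"spin": 0}
  ]
}}

```text
clock: 29.3
position: [0.5197, -0.1857, 0.1358]
ee_rot: [0.0, 0.8, 0.6, 0.0]
contact_force: [-0.3, 1.5, -2.1]
width: 0.0239
```

Request:
{"api": "servo_tool", "payload": {
  "increments": [
    {"slide": [0,0,0.0005],"spin": 0},
    {"slide": [0,0,0],"spin": 0},
    {"slide": [0,0,0],"spin": 0}
  ]
}}

```text
clock: 29.6
position: [0.5198, -0.1857, 0.1355]
ee_rot: [0.0, 0.8, 0.6, 0.0]
contact_force: [-0.4, 0.8, 1.0]
width: 0.0238
```

Run:
```python
from h import *
delta(None,0)
q=railpose(.377,-.0214,.034)
L=[(-96,12.5,50),(-96,-12.5,50),(-130,12.5,50),(-130,-12.5,50),(-130,-12.5,0),(-130,12.5,0)]
print(((proj("side",tfp(q,L))-[220,160])*4).round(0).tolist())
snap("side","d15.png",(220,160,160,160),4)
snap("scene","s15.png",(180,80,200,150),4)
```

```text
t 29.6 pos [ 0.5198 -0.1857  0.1355] phi 73.75 tilt [ 7.e-04 -5.e-04 -1.e+00] F [-0.42  0.85  1.04] M [-0.396  0.348 -0.06 ] w 0.0238
[[417.0, 428.0], [479.0, 417.0], [437.0, 512.0], [500.0, 500.0], [482.0, 539.0], [423.0, 551.0]]
```

View pics/d15.png

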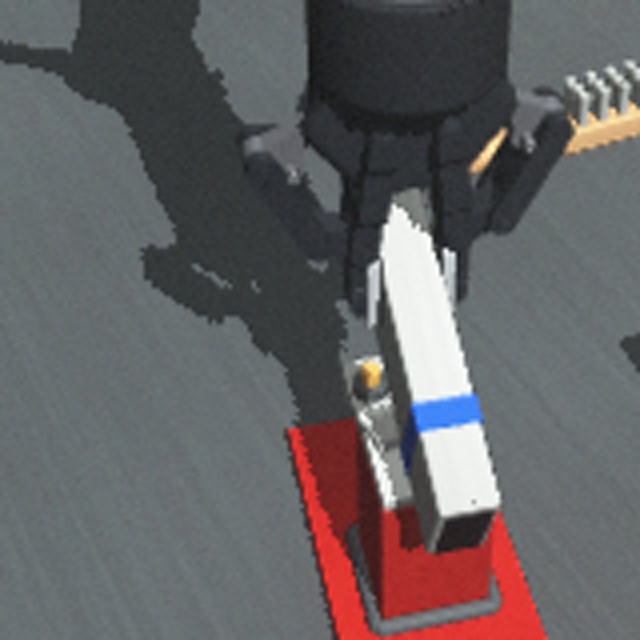

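View pics/s15.png

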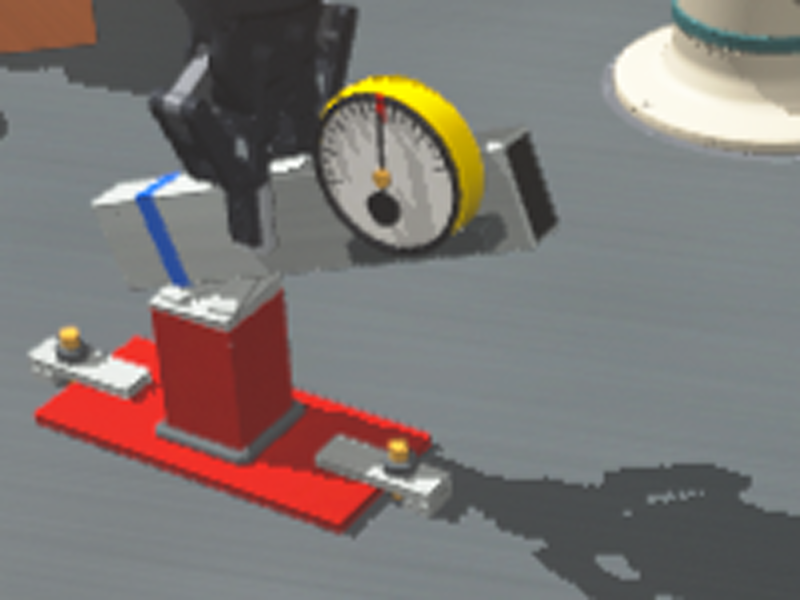

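Request:
{"api": "servo_tool", "payload": {
  "increments": [
    {"slide": [0,0,0],"spin": 0},
    {"slide": [0,0,0],"spin": 0},
    {"slide": [0,0,0],"spin": 0},
    {"slide": [0,0,0],"spin": 0},
    {"slide": [0,0,0],"spin": 0},
    {"slide": [0,0,0],"spin": 0},
    {"slide": [0,0,0],"spin": 0},
    {"slide": [0,0,0],"spin": 0}
  ]
}}

```text
clock: 30.5
position: [0.5197, -0.1858, 0.1351]
ee_rot: [0.0, 0.8, 0.6, 0.0]
contact_force: [-0.2, 2.8, 4.7]
width: 0.0239
```

Run:
```python
from h import *
delta(None,0)
snap("scene","s16.png",(250,95,60,50),12)
delta(None,0)
im=cv2.imread("pics/full_s16.png"); P=railpose(.377,-.0214,.034)
h,w=proj("scene",tfp(P,[(80,-32,50),(-90,0,0)])); print("hub,chalk pred",h,w)
```

```text
t 30.5 pos [ 0.5197 -0.1858  0.1351] phi 73.75 tilt [ 4.e-04 -5.e-04 -1.e+00] F [-0.22  2.81  4.72] M [-0.465  0.329 -0.075] w 0.0239
t 30.55 pos [ 0.5197 -0.1858  0.1351] phi 73.75 tilt [ 4.e-04 -4.e-04 -1.e+00] F [-0.31  2.23  4.91] M [-0.518  0.254 -0.05 ] w 0.024
hub,chalk pred [275.79152577 124.02413322] [229.20522228 149.06450879]
```

View pics/s16.png

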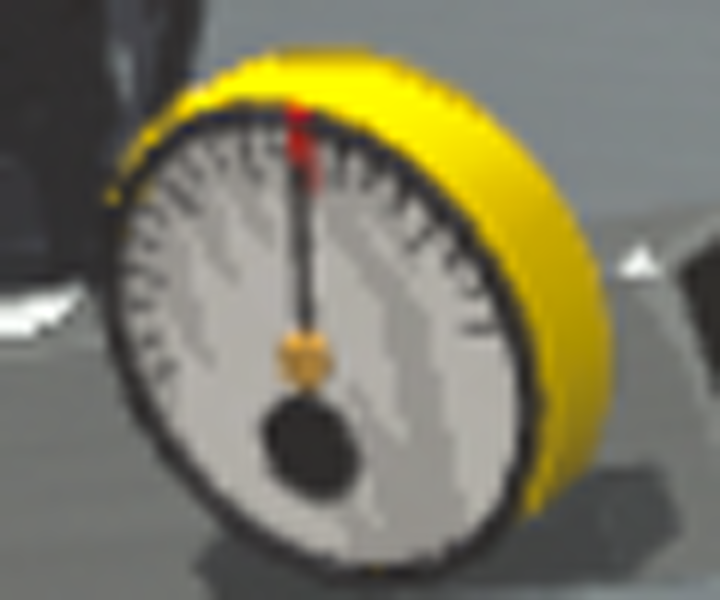

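Request:
{"api": "servo_tool", "payload": {
  "increments": [
    {"slide": [0,0,-0.0006],"spin": 0},
    {"slide": [0,0,0],"spin": 0},
    {"slide": [0,0,0],"spin": 0},
    {"slide": [0,0,0],"spin": 0},
    {"slide": [0,0,0],"spin": 0},
    {"slide": [0,0,0],"spin": 0},
    {"slide": [0,0,0],"spin": 0},
    {"slide": [0,0,0],"spin": 0}
  ]
}}

```text
clock: 31.35
position: [0.5196, -0.1858, 0.1355]
ee_rot: [0.0, 0.8, 0.6, -0.0]
contact_force: [0.7, -0.3, -0.4]
width: 0.0239
```

Request:
{"api": "servo_tool", "payload": {
  "increments": [
    {"slide": [0,0,0],"spin": 0},
    {"slide": [0,0,0],"spin": 0},
    {"slide": [0,0,0],"spin": 0},
    {"slide": [0,0,0],"spin": 0},
    {"slide": [0,0,0],"spin": 0},
    {"slide": [0,0,0],"spin": 0}
  ]
}}

```text
clock: 31.95
position: [0.5196, -0.1858, 0.1356]
ee_rot: [0.0, 0.8, 0.6, -0.0]
contact_force: [0.4, -1.2, -1.9]
width: 0.0238
```

Run:
```python
from h import *
delta(None,0)
im0=eyes.get_image("scene").astype(float)
cv2.imwrite("pics/full_s17.png",im0)
delta(None,0)
x0,y0,W,H=260,100,35,45
s=im0[y0:y0+H,x0:x0+W]; ys,xs=np.mgrid[y0:y0+H,x0:x0+W]
hub0=np.array([275.4,125])
red=np.clip(s[...,2]-np.maximum(s[...,1],s[...,0])-30,0,None)*((ys<112)&(xs>270)&(xs<280)); red*= (s[...,1]<110)
u=np.array([(red*xs).sum(),(red*ys).sum()])/red.sum()
o=np.clip(np.minimum(s[...,2],255)-s[...,0]-50,0,None)*((abs(xs-275.4)<4)&(abs(ys-125)<4)); h=np.array([(o*xs).sum(),(o*ys).sum()])/o.sum()
g=s.mean(-1); pts=[]
for y in range(113,122):
    row=im0[y,270:281].mean(-1); w=np.clip(np.median(row)-row-12,0,None); pts.append(((w*np.arange(270,281)).sum()/w.sum(),y))
pts=np.array(pts); print(pts.round(2).tolist()); k=np.polyfit(pts[:,1],pts[:,0],1)
print("hub",h,"red",u, "needle at hub row",np.polyval(k,h[1]))
print("mark",dialdir(h,u),"needle",dialdir((np.polyval(k,h[1]),h[1]),(np.polyval(k,108),108)))
c=im0[95:145,250:310]; cv2.imwrite("pics/s17.png",cv2.resize(c,None,fx=12,fy=12,interpolation=cv2.INTER_NEAREST))
```

```text
t 31.95 pos [ 0.5196 -0.1858  0.1356] phi 73.75 tilt [ 0.e+00 -3.e-04 -1.e+00] F [ 0.35 -1.25 -1.94] M [-0.879 -0.041  0.04 ] w 0.0238
t 32.0 pos [ 0.5196 -0.1858  0.1355] phi 73.75 tilt [-0.e+00 -3.e-04 -1.e+00] F [ 1.07 -1.45 -0.93] M [-0.845  0.017  0.02 ] w 0.0237
[[274.59, 113.0], [274.61, 114.0], [274.6, 115.0], [274.63, 116.0], [274.6, 117.0], [274.73, 118.0], [274.6, 119.0], [274.81, 120.0], [275.01, 121.0]]
hub [274.9382716 123.8340192] red [274.50460123 105.50460123] needle at hub row 274.95989726279714
mark (np.float64(0.023176051559159427), np.float64(35.43514332759791), array([276.14541054, 125.22608351])) needle (np.float64(0.0055281872328940525), np.float64(30.46048595575689), array([276.14541054, 125.22608351]))[ WARN:0@1.239] global loadsave.cpp:1063 imwrite_ Unsupported depth image for selected encoder is fallbacked to CV_8U.
```

View pics/s17.png

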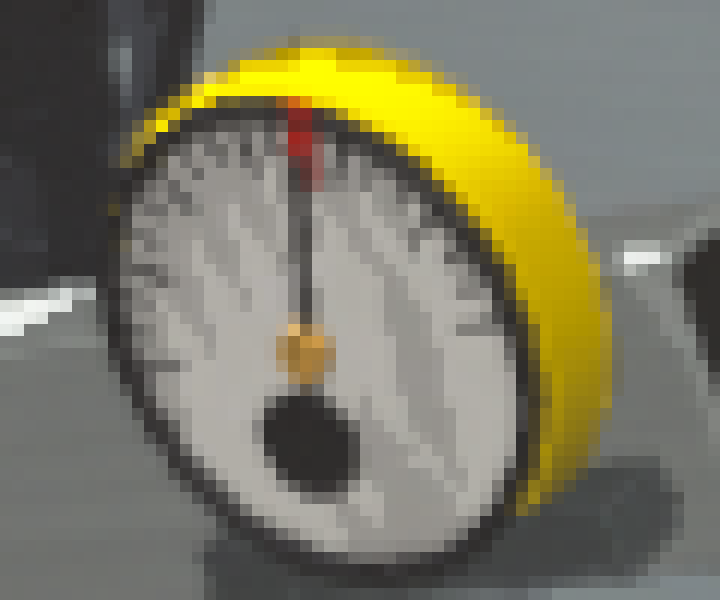

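```bash
cat > rf.py <<'E'
from h import *
def hubworld(pos,phi,th,xg=-.0209,zg=.0341):
    yaw=np.radians(phi); g=np.array(pos)+[0,0,.0187]
    M=Rn.from_euler('z',yaw).as_matrix()@Rn.from_euler('y',-th).as_matrix()
    return g-M@np.array([xg,0,zg])+M@np.array([.08,-.032,.05]),yaw
SS=5
def homog(h,yaw):
    ux=np.array([np.cos(yaw),np.sin(yaw),0]); uz=np.array([0,0,1.])
    q=np.array([[-30,-30],[30,-30],[30,30],[-30,30]],float)
    px=proj("scene",[h+(a*ux+b*uz)/1000 for a,b in q]).astype(np.float32)
    return cv2.getPerspectiveTransform(px,q.astype(np.float32))
def render(H,x0,y0,W,Hh,v,r1,r2,nw):
    dx,dy,na,ma=v[:4]
    t=(np.arange(W*SS)+.5)/SS-.5+x0-dx; u=(np.arange(Hh*SS)+.5)/SS-.5+y0-dy
    X,Y=np.meshgrid(t,u); D=H@np.stack([X.ravel(),Y.ravel(),np.ones(X.size)])
    a=(D[0]/D[2]).reshape(X.shape); b=(D[1]/D[2]).reshape(X.shape); r=np.hypot(a,b)
    img=np.empty(X.shape+(3,)); img[:]=(158,163,168)
    def rad(ang): return a*np.sin(ang)+b*np.cos(ang), a*np.cos(ang)-b*np.sin(ang)
    l,w=rad(na); 
    cw=np.hypot(l+14,w)<6.8; img[cw]=(38,38,40)
    ml,mw=rad(ma); img[(ml>r1)&(ml<r2)&(abs(mw)<2)]=(35,30,175)
    img[(l>0)&(l<31)&(abs(w)<nw)]=(45,45,48)
    img[r<3.6]=(60,140,205)
    return cv2.resize(img,(W,Hh),interpolation=cv2.INTER_AREA), cv2.resize(((r<35)&(b>-22)).astype(float),(W,Hh),interpolation=cv2.INTER_AREA)
def fitimg(f,pos,phi,th,ma0,r1=26.,r2=35,nw=1.1,freen=True,d0=None,hub=None):
    im=cv2.imread("pics/"+f).astype(float)
    if hub is None: hub,yaw=hubworld(pos,phi,th)
    else: yaw=np.radians(phi)
    hp=proj("scene",[hub])[0]; x0,y0=int(hp[0])-22,int(hp[1])-22; H=homog(hub,yaw)
    pa=im[y0:y0+44,x0:x0+44]
    def res(v):
        R,m=render(H,x0,y0,44,44,v if freen else [v[0],v[1],0,v[2]],r1,r2,nw); return R,m
    def cost(v):
        R,m=res(v); e=(R-pa)/30; e=e/np.sqrt(1+e*e/4); return ((e**2).sum(-1)*m).sum()
    from scipy.optimize import minimize
    best=None
    for d in ([(0,0),(-1,-1),(1,-1),(-1,1),(1,1),(0,-2)] if d0 is None else [d0]):
        for mm in (ma0,ma0+.06,ma0-.06):
            v0=[d[0],d[1],0,mm] if freen else [d[0],d[1],mm]
            sx=np.array([v0]+[np.array(v0)+np.eye(len(v0))[i]*(.6 if i<2 else .06) for i in range(len(v0))])
            o=minimize(cost,v0,method="Nelder-Mead",options=dict(initial_simplex=sx,xatol=.003,fatol=.05,maxiter=300))
            if best is None or o.fun<best.fun: best=o
    return best.x,best.fun,res(best.x)[0],pa
if __name__=="__main__":
    import sys
    p=[0.49041,0.17658,1.58224]; h0=tf(p,[[80,-32,50]])[0]
    L=[("scene0.png",None,90.656,0,.37,h0)]
    for f,po,ph in (("full_s4.png",(.4892,.1558,.1692),90.45),("full_s5.png",(.5274,-.1587,.1703),73.8),("full_s6.png",(.5277,-.1587,.1144),73.74),("full_s7.png",(.4784,-.3256,.1535),73.82)): L.append((f,po,ph,0,.37,None))
    for f,po,ph in (("full_s12.png",(.4784,-.3268,.1311),73.75),("full_s13.png",(.5198,-.186,.1514),73.73),("full_s15.png",(.5198,-.1857,.1355),73.75),("full_s16.png",(.5197,-.1858,.1351),73.75),("full_s17.png",(.5196,-.1858,.1356),73.75)): L.append((f,po,ph,.377,0,None))
    for f,po,ph,th,ma,hb in L:
        o=[]
        for fr in (True,False):
            v,c,R,pa=fitimg(f,po,ph,th,ma,freen=fr,hub=hb); o.append((v.round(3).tolist(),round(c)))
            if fr: cv2.imwrite("pics/rf_"+f,cv2.resize(np.hstack([R,pa]).clip(0,255).astype(np.uint8),None,fx=8,fy=8,interpolation=cv2.INTER_NEAREST))
        print(f,o,flush=True)
E
time python3 rf.py
```

```text
scene0.png [([-0.349, 0.193, 0.022, 0.36], 1074), ([-0.123, 0.196, 0.338], 1076)]
full_s4.png [([-0.016, 0.293, -0.01, 0.339], 1738), ([-0.063, 0.306, 0.342], 1742)]
full_s5.png [([-0.42, 0.522, -0.049, 0.353], 1340), ([-0.854, 0.396, 0.38], 1372)]
full_s6.png [([-0.539, 0.896, -0.019, 0.362], 1148), ([-0.655, 0.665, 0.376], 1149)]
full_s7.png [([-0.468, 0.736, 0.001, 0.349], 1124), ([-0.477, 0.74, 0.347], 1125)]
full_s12.png [([-0.334, 0.591, -0.06, -0.021], 1089), ([-0.49, 0.756, -0.015], 1110)]
full_s13.png [([-0.09, 0.22, -0.061, -0.011], 1282), ([-0.414, 0.608, 0.008], 1312)]
full_s15.png [([-0.098, 0.553, -0.045, 0.002], 1228), ([-0.301, 0.358, 0.022], 1284)]
full_s16.png [([-0.065, 0.613, -0.044, 0.008], 1243), ([-0.411, 1.412, 0.033], 1295)]
full_s17.png [([-0.078, 0.666, -0.046, 0.009], 1236), ([-0.417, 0.892, 0.018], 1288)]
real	4m32.956s
user	4m16.615s
sys	0m11.274s
```

```bash
python3 -c "
import cv2;im=cv2.imread('pics/full_s17.png');cv2.imwrite('pics/a.png',cv2.resize(im[105:160,195:260],None,fx=12,fy=12,interpolation=cv2.INTER_NEAREST));cv2.imwrite('pics/b.png',cv2.resize(im[95:155,265:330],None,fx=12,fy=12,interpolation=cv2.INTER_NEAREST)[:600])"
```

```text
(no output)
```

View pics/a.png

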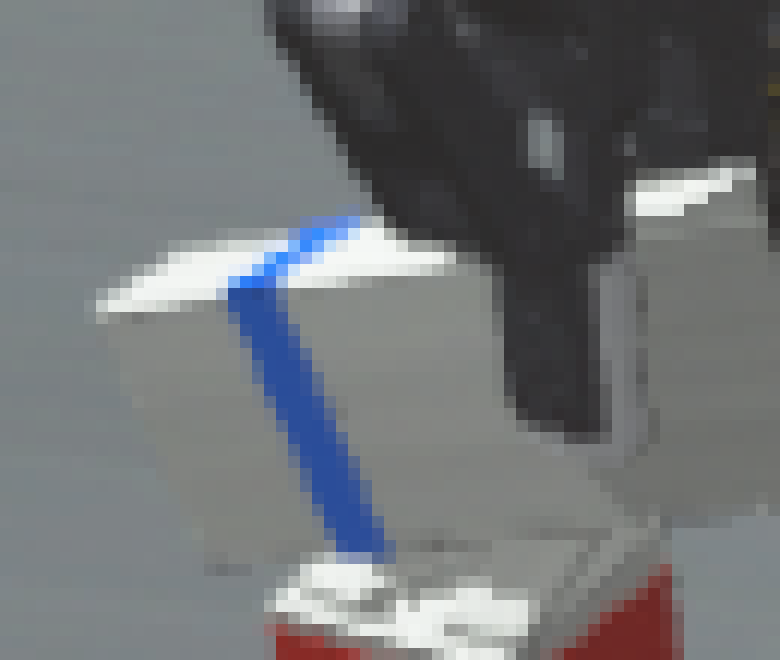

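View pics/b.png

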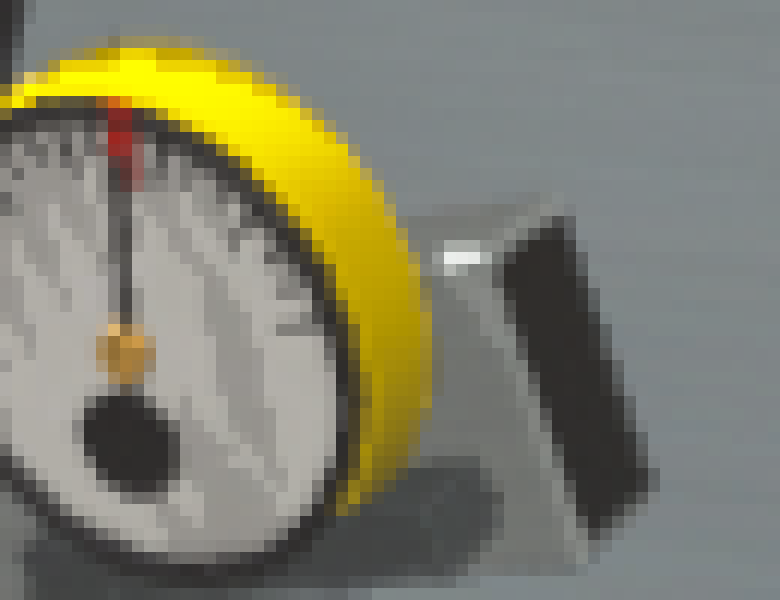

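Run:
```python
from h import *
a=lambda u,v:(u/12+195-.5,v/12+105-.5); b=lambda u,v:(u/12+265-.5,v/12+95-.5)
O=[((-130,-12.5,50),a(100,315)),((-130,-12.5,0),a(208,572)),((-90,-12.5,50),a(252,290)),((-90,-12.5,0),a(365,558)),((130,-12.5,50),b(497,265)),((130,12.5,50),b(558,195)),((130,12.5,0),b(655,490)),((130,-12.5,0),b(592,572)),((80,-32,50),b(126,352))]
obs=np.array([x[1] for x in O]); Lp=[x[0] for x in O]
for phi_off in (0,):
    def f(v):  # x,y,z,yaw,pitch
        return (proj("scene",tfp(v,Lp))-obs).ravel()
    s,t,R=pose()
    q0=railpose(.36,-.0214,.034)
    g=lambda v: np.r_[f(np.r_[v[:3],q0[3],v[3]])]
    r=least_squares(g,np.r_[q0[:3],.36],loss='soft_l1',f_scale=.5); print(q0[:3],r.x, r.fun.reshape(-1,2).round(1).tolist())
    g2=lambda v: np.r_[f(v[:5]),(v[:2]-q0[:2])/.002]
    r=least_squares(g2,np.r_[q0],loss='soft_l1',f_scale=.5); print(r.x,np.degrees(r.x[3]))
    J=r.jac; print(np.sqrt(np.diag(np.linalg.inv(J.T@J)))*.4)
    print("chalk",tfp(r.x,[(-90,0,0)]), "post .508 -.2252")
```

```text
[ 0.52850594 -0.15503545  0.1299615 ] [ 0.523899   -0.15668643  0.12827907  0.3707215 ] [[-0.8, -0.2], [0.1, 0.2], [0.1, -0.0], [0.5, -0.0], [-1.9, -0.4], [0.0, -0.1], [0.5, 1.0], [-0.9, 0.1], [0.8, -0.0]]
[ 0.52834867 -0.15506977  0.13080525  1.28287633  0.37231904] 73.50339950810265
[0.0007705  0.00043087 0.00054713 0.00572247 0.00310735]
chalk [[ 0.50454336 -0.23545265  0.09806536]] post .508 -.2252
```

Run:
```python
from rf import *
hub,yaw=hubworld((.5196,-.1858,.1356),73.75,.371)
im=cv2.imread("pics/full_s17.png").astype(float); hp=proj("scene",[hub])[0]; print(hp)
x0,y0=int(hp[0])-22,int(hp[1])-24; H=homog(hub,yaw)
pa=im[y0:y0+44,x0:x0+44]; dx,dy=np.array([274.94,123.9])-hp
rd=lambda p:(p[...,2]-np.maximum(p[...,1],p[...,0])).round().astype(int)
rows=slice(102-y0,112-y0); cols=slice(271-x0,280-x0)
print("obs");print(rd(pa)[rows,cols])
for r1,r2 in ((27,36),):
  for ma in (-.03,0,.03,.06,.09):
    R,m=render(H,x0,y0,44,44,[dx,dy,0,ma],r1,r2,1.1); print(ma);print(rd(R)[rows,cols])
tiles=[pa]+[render(H,x0,y0,44,44,[dx,dy,0,ma],27,36,1.1)[0] for ma in (-.03,0,.03,.06,.09)]
t=np.vstack([np.hstack(tiles[:3]),np.hstack(tiles[3:])]).clip(0,255).astype(np.uint8)
cv2.imwrite("pics/cmp.png",cv2.resize(t,None,fx=6,fy=6,interpolation=cv2.INTER_NEAREST))
```

```text
[275.75860762 124.14796234]
obs
[[ 12  13  12   7   6   3   3   3   3]
 [  7  15  52 102  73  25  21   8   5]
 [  2   2  20  84  90  18  12  25  24]
 [  2   3  12  72  65  15   1   3  11]
 [  3   1  16 118 106  40   2   2   2]
 [  3   3  16 100  93  39   3   2   3]
 [  4   3   5  29  50  41   3   2   4]
 [  3   3   3   5  33  47   2   3   3]
 [  3   3   3   4  24  31   3   3   3]
 [  3   3   3   3   3   3   3   3   3]]
-0.03
[[  5   5   5   5   5   5   5   5   5]
 [  5   5   5   5   5   5   5   5   5]
 [  5   5   5   5   5   5   5   5   5]
 [  5   5  93  78   5   5   5   5   5]
 [  5   5 114 140  16   5   5   5   5]
 [  5   5 114 140  33   5   5   5   5]
 [  5   5  98  47  16   5   5   5   5]
 [  5   5  88  30  10   5   5   5   5]
 [  5   5  11   9   4   5   5   5   5]
 [  5   5   5   4   4   5   5   5   5]]
0
[[  5   5   5   5   5   5   5   5   5]
 [  5   5   5   5   5   5   5   5   5]
 [  5   5   5   5   5   5   5   5   5]
 [  5   5  44  78  27   5   5   5   5]
 [  5   5  61 140  88   5   5   5   5]
 [  5   5  50 140  88   5   5   5   5]
 [  5   5  33  47  77   5   5   5   5]
 [  5
[... 600 characters left out ...]
5   5   5   5   5   5   5   5]
 [  5   5   5  27  33   5   5   5   5]
 [  5   5   5  61 140  83   5   5   5]
 [  5   5   5  61 140  88   5   5   5]
 [  5   5   5  15 124  88   5   5   5]
 [  5   5   5   3 102  88   5   5   5]
 [  5   5   5   3  54  72   5   5   5]
 [  5   5   5   4   4   5   5   5   5]]
0.09
[[  5   5   5   5   5   5   5   5   5]
 [  5   5   5   5   5   5   5   5   5]
 [  5   5   5   5   5   5   5   5   5]
 [  5   5   5   5  22   5   5   5   5]
 [  5   5   5   5 114 124  22   5   5]
 [  5   5   5   5 114 140  33   5   5]
 [  5   5   5   4 124 140   5   5   5]
 [  5   5   5   3 102 140   5   5   5]
 [  5   5   5   3  54 130   5   5   5]
 [  5   5   5   4   4   5   5   5   5]]
```

View pics/cmp.png

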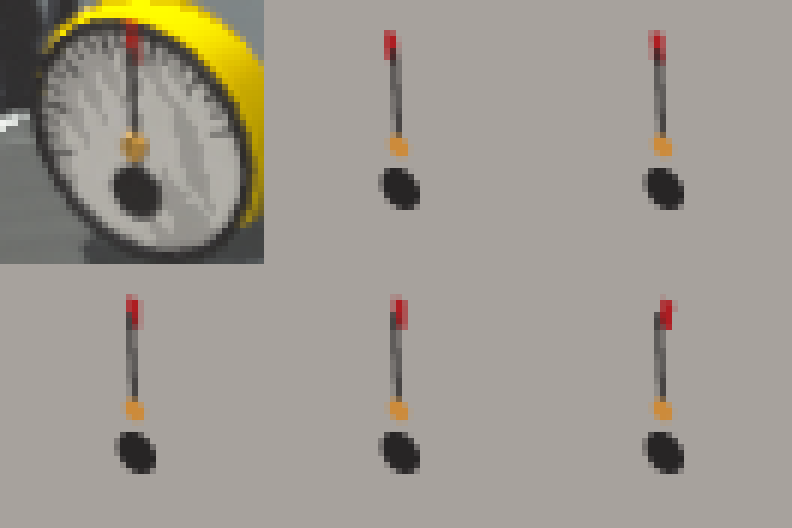

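The image, the pixel model and the geometry agree only to about 0.03 rad. The best estimate is that the needle is 0.02 to 0.03 short of the mark. There's time for one small corrective push at the same place.

Request:
{"api": "servo_tool", "payload": {
  "increments": [
    {"slide": [0,0,-0.005],"spin": 0},
    {"slide": [0,0,-0.015],"spin": 0},
    {"slide": [0,0,-0.02],"spin": 0},
    {"slide": [-0.02,0,0],"spin": 0},
    {"slide": [-0.04,0,0],"spin": 0},
    {"slide": [-0.04,0,0],"spin": 0},
    {"slide": [-0.032,0,0],"spin": 0},
    {"slide": [-0.015,0,0],"spin": 0}
  ]
}}

```text
clock: 32.8
position: [0.4769, -0.3285, 0.1746]
ee_rot: [-0.001, 0.801, 0.599, -0.0]
contact_force: [-1.0, 0.1, -6.3]
width: 0.0236
```

Request:
{"api": "servo_tool", "payload": {
  "increments": [
    {"slide": [0,0,0.015],"spin": 0},
    {"slide": [0,0,0.025],"spin": 0},
    {"slide": [0,0,0.025],"spin": 0},
    {"slide": [0,0,0.015],"spin": 0},
    {"slide": [0,0,0.008],"spin": 0},
    {"slide": [0,0,0.003],"spin": 0},
    {"slide": [0,0,0],"spin": 0},
    {"slide": [0,0,0],"spin": 0}
  ]
}}

```text
clock: 33.6
position: [0.4791, -0.327, 0.0855]
ee_rot: [0.001, 0.8, 0.6, 0.0]
contact_force: [0.5, -0.4, -6.8]
width: 0.0235
```

Run:
```python
from h import *
delta([.4784,-.3268,.0765],73.75)
```

```text
t 33.6 pos [ 0.4791 -0.327   0.0855] phi 73.75 tilt [ 1.3e-03 -9.0e-04 -1.0e+00] F [ 0.48 -0.43 -6.75] M [-0.24   0.137  0.002] w 0.0235
slide [ 0.     -0.0007  0.009 ] spin 0.0
```

Request:
{"api": "servo_tool", "payload": {
  "increments": [
    {"slide": [0,0,0.003],"spin": 0},
    {"slide": [0,0,0.002],"spin": 0},
    {"slide": [0,0,0.001],"spin": 0},
    {"slide": [0,0,0],"spin": 0},
    {"slide": [0,0,0],"spin": 0}
  ]
}}

```text
clock: 34.1
position: [0.4785, -0.3268, 0.0787]
ee_rot: [0.0, 0.8, 0.6, 0.0]
contact_force: [0.9, 0.7, -5.6]
width: 0.0236
```

Request:
{"api": "servo_tool", "payload": {
  "increments": [
    {"slide": [0,0,0.001],"spin": 0},
    {"slide": [0,0,0.001],"spin": 0},
    {"slide": [0,0,0],"spin": 0},
    {"slide": [0,0,0],"spin": 0}
  ],
  "newtons": 25
}}

```text
clock: 34.5
position: [0.4787, -0.3268, 0.0774]
ee_rot: [0.0, 0.8, 0.6, 0.0]
contact_force: [-2.1, 0.7, 2.6]
width: 0.0234
```

Request:
{"api": "servo_tool", "payload": {
  "increments": [
    {"slide": [0,0,0.001],"spin": 0},
    {"slide": [0,0,0],"spin": 0},
    {"slide": [0,0,0],"spin": 0}
  ]
}}

```text
clock: 34.8
position: [0.4787, -0.3268, 0.0768]
ee_rot: [0.0, 0.8, 0.6, 0.0]
contact_force: [-2.3, 0.7, 6.7]
width: 0.0236
```

Request:
{"api": "servo_tool", "payload": {
  "increments": [
    {"slide": [0,0,0.001],"spin": 0},
    {"slide": [0,0,0],"spin": 0},
    {"slide": [0,0,0],"spin": 0}
  ]
}}

```text
clock: 35.1
position: [0.4788, -0.3268, 0.0764]
ee_rot: [0.001, 0.8, 0.6, 0.0]
contact_force: [-4.0, 0.6, 10.3]
width: 0.0238
```

Request:
{"api": "servo_tool", "payload": {
  "increments": [
    {"slide": [0,0,0.001],"spin": 0},
    {"slide": [0,0,0],"spin": 0},
    {"slide": [0,0,0],"spin": 0}
  ]
}}

```text
clock: 35.4
position: [0.4788, -0.3272, 0.0749]
ee_rot: [0.001, 0.8, 0.6, 0.0]
contact_force: [-2.4, 0.6, 6.4]
width: 0.0235
```

Request:
{"api": "servo_tool", "payload": {
  "increments": [
    {"slide": [0,0,0.001],"spin": 0},
    {"slide": [0,0,0],"spin": 0},
    {"slide": [0,0,0],"spin": 0}
  ]
}}

```text
clock: 35.7
position: [0.4789, -0.3273, 0.0746]
ee_rot: [0.001, 0.8, 0.6, 0.0]
contact_force: [-4.3, 0.7, 10.1]
width: 0.0238
```

Request:
{"api": "servo_tool", "payload": {
  "increments": [
    {"slide": [0,0,0.0007],"spin": 0},
    {"slide": [0,0,0],"spin": 0},
    {"slide": [0,0,0],"spin": 0}
  ]
}}

```text
clock: 36.0
position: [0.4789, -0.3273, 0.0743]
ee_rot: [0.001, 0.8, 0.6, 0.0]
contact_force: [-4.2, 0.8, 13.5]
width: 0.0236
```

Request:
{"api": "servo_tool", "payload": {
  "increments": [
    {"slide": [0,0,0],"spin": 0},
    {"slide": [0,0,0],"spin": 0},
    {"slide": [0,0,0],"spin": 0}
  ],
  "newtons": 115
}}

```text
clock: 36.3
position: [0.4789, -0.3273, 0.0743]
ee_rot: [0.001, 0.8, 0.6, 0.0]
contact_force: [-4.0, 0.8, 12.3]
width: 0.0237
```

Request:
{"api": "servo_tool", "payload": {
  "increments": [
    {"slide": [0,0,-0.002],"spin": 0},
    {"slide": [0,0,-0.01],"spin": 0},
    {"slide": [0,0,-0.02],"spin": 0},
    {"slide": [0,0,-0.025],"spin": 0},
    {"slide": [0,0,-0.025],"spin": 0},
    {"slide": [0,0,-0.015],"spin": 0},
    {"slide": [0,0,-0.003],"spin": 0},
    {"slide": [0,0,0],"spin": 0}
  ]
}}

```text
clock: 37.1
position: [0.4783, -0.3268, 0.1715]
ee_rot: [0.0, 0.8, 0.6, -0.0]
contact_force: [0.4, 0.3, -6.8]
width: 0.0238
```

Request:
{"api": "servo_tool", "payload": {
  "increments": [
    {"slide": [0.02,0,0],"spin": 0},
    {"slide": [0.04,0,0],"spin": 0},
    {"slide": [0.04,0,0],"spin": 0},
    {"slide": [0.032,0,0],"spin": 0},
    {"slide": [0.015,0,0],"spin": 0},
    {"slide": [0,0,0],"spin": 0},
    {"slide": [0,0,0],"spin": 0},
    {"slide": [0,0,0],"spin": 0}
  ]
}}

```text
clock: 37.9
position: [0.5192, -0.1867, 0.1713]
ee_rot: [-0.0, 0.8, 0.6, -0.001]
contact_force: [0.5, 0.8, -6.3]
width: 0.0236
```

Run:
```python
from h import *
delta([.5196,-.1858,.1385],73.75)
```

```text
t 37.9 pos [ 0.5192 -0.1867  0.1713] phi 73.7 tilt [-1.1e-03 -7.0e-04 -1.0e+00] F [ 0.5   0.78 -6.29] M [-0.214  0.112 -0.013] w 0.0236
slide [0.0011 0.0002 0.0328] spin -0.05
```

Request:
{"api": "servo_tool", "payload": {
  "increments": [
    {"slide": [0,0,0.01],"spin": 0},
    {"slide": [0,0,0.012],"spin": 0},
    {"slide": [0,0,0.006],"spin": 0},
    {"slide": [0,0,0.002],"spin": 0},
    {"slide": [0,0,0.001],"spin": 0},
    {"slide": [0,0,0],"spin": 0},
    {"slide": [0,0,0],"spin": 0}
  ]
}}

```text
clock: 38.6
position: [0.5199, -0.1858, 0.1413]
ee_rot: [0.0, 0.8, 0.6, 0.0]
contact_force: [1.0, 0.1, -7.2]
width: 0.0236
```

Request:
{"api": "servo_tool", "payload": {
  "increments": [
    {"slide": [0,0,0.001],"spin": 0},
    {"slide": [0,0,0],"spin": 0},
    {"slide": [0,0,0],"spin": 0}
  ]
}}

```text
clock: 38.9
position: [0.5196, -0.1856, 0.14]
ee_rot: [0.0, 0.8, 0.6, 0.0]
contact_force: [0.2, -0.1, -6.2]
width: 0.0235
```

Request:
{"api": "servo_tool", "payload": {
  "increments": [
    {"slide": [0,0,0.0005],"spin": 0},
    {"slide": [0,0,0],"spin": 0},
    {"slide": [0,0,0],"spin": 0}
  ]
}}

```text
clock: 39.2
position: [0.5196, -0.1856, 0.1394]
ee_rot: [0.0, 0.8, 0.6, -0.0]
contact_force: [1.0, 0.2, -5.7]
width: 0.0236
```

Request:
{"api": "servo_tool", "payload": {
  "increments": [
    {"slide": [0,0,0.0005],"spin": 0},
    {"slide": [0,0,0],"spin": 0},
    {"slide": [0,0,0],"spin": 0}
  ]
}}

```text
clock: 39.5
position: [0.5195, -0.1856, 0.1389]
ee_rot: [0.0, 0.8, 0.6, -0.0]
contact_force: [-0.7, -0.1, -6.4]
width: 0.0238
```

Request:
{"api": "servo_tool", "payload": {
  "increments": [
    {"slide": [0,0,0.0005],"spin": 0},
    {"slide": [0,0,0],"spin": 0},
    {"slide": [0,0,0],"spin": 0}
  ]
}}

```text
clock: 39.8
position: [0.5196, -0.1857, 0.1384]
ee_rot: [0.0, 0.8, 0.6, -0.0]
contact_force: [-0.1, -0.3, -7.1]
width: 0.0236
```

Request:
{"api": "servo_tool", "payload": {
  "increments": [
    {"slide": [0,0,0.0005],"spin": 0},
    {"slide": [0,0,0],"spin": 0},
    {"slide": [0,0,0],"spin": 0}
  ]
}}

```text
clock: 40.1
position: [0.5196, -0.1857, 0.138]
ee_rot: [0.0, 0.8, 0.6, 0.0]
contact_force: [-0.3, -0.1, -4.9]
width: 0.0239
```

Request:
{"api": "servo_tool", "payload": {
  "increments": [
    {"slide": [0,0,0.0005],"spin": 0},
    {"slide": [0,0,0],"spin": 0},
    {"slide": [0,0,0],"spin": 0}
  ]
}}

```text
clock: 40.4
position: [0.5197, -0.1857, 0.1377]
ee_rot: [0.0, 0.8, 0.6, 0.0]
contact_force: [-0.5, 1.2, -3.4]
width: 0.0239
```

Request:
{"api": "servo_tool", "payload": {
  "increments": [
    {"slide": [0,0,0.0003],"spin": 0},
    {"slide": [0,0,0],"spin": 0},
    {"slide": [0,0,0],"spin": 0},
    {"slide": [0,0,0],"spin": 0}
  ]
}}

```text
clock: 40.8
position: [0.5197, -0.1857, 0.1374]
ee_rot: [0.0, 0.8, 0.6, 0.0]
contact_force: [-0.2, 1.2, -1.3]
width: 0.0236
```

Request:
{"api": "servo_tool", "payload": {
  "increments": [
    {"slide": [0,0,0],"spin": 0},
    {"slide": [0,0,0],"spin": 0},
    {"slide": [0,0,0],"spin": 0},
    {"slide": [0,0,0],"spin": 0},
    {"slide": [0,0,0],"spin": 0},
    {"slide": [0,0,0],"spin": 0},
    {"slide": [0,0,0],"spin": 0},
    {"slide": [0,0,0],"spin": 0}
  ]
}}

```text
clock: 41.6
position: [0.5197, -0.1857, 0.1372]
ee_rot: [0.0, 0.8, 0.6, 0.0]
contact_force: [-0.4, 1.7, 0.5]
width: 0.0237
```

Request:
{"api": "servo_tool", "payload": {
  "increments": [
    {"slide": [0,0,0],"spin": 0},
    {"slide": [0,0,0],"spin": 0},
    {"slide": [0,0,0],"spin": 0},
    {"slide": [0,0,0],"spin": 0},
    {"slide": [0,0,0],"spin": 0},
    {"slide": [0,0,0],"spin": 0},
    {"slide": [0,0,0],"spin": 0},
    {"slide": [0,0,0],"spin": 0}
  ]
}}

```text
clock: 42.4
position: [0.5196, -0.1857, 0.1372]
ee_rot: [0.0, 0.8, 0.6, 0.0]
contact_force: [0.3, 1.3, 1.6]
width: 0.0242
```

Run:
```python
from h import *
delta(None,0)
im0=eyes.get_image("scene"); cv2.imwrite("pics/full_s20.png",im0)
delta(None,0)
from rf import *
s,t,R=pose()
im=im0.astype(float)
rd=lambda p:(p[...,2]-np.maximum(p[...,1],p[...,0])).round().astype(int)
print(rd(im)[98:114,269:281])
c=im0[93:143,250:310]; cv2.imwrite("pics/s20.png",cv2.resize(c,None,fx=12,fy=12,interpolation=cv2.INTER_NEAREST))
cv2.imwrite('pics/a2.png',cv2.resize(im0[80:230,180:380],None,fx=4,fy=4,interpolation=cv2.INTER_CUBIC))
```

```text
t 42.4 pos [ 0.5196 -0.1857  0.1372] phi 73.75 tilt [ 2.e-04 -2.e-04 -1.e+00] F [0.32 1.31 1.65] M [-0.454  0.173 -0.028] w 0.0242
t 42.45 pos [ 0.5197 -0.1857  0.1371] phi 73.75 tilt [ 2.e-04 -2.e-04 -1.e+00] F [0.44 1.   0.98] M [-0.504  0.144  0.008] w 0.0236
[[ 26  26  20  26  27  19   2  26  27  26  27  26]
 [  1   1   1   1   1   1   1   1   2   2   2   3]
 [ 10  11  12  12  12   6   4   3   3   3   3   3]
 [ 14   8   8  34 102  84  46  22   9   7   5   5]
 [  3   1   1  19  85  93  17  11  23  33  18  10]
 [  3   1   2  12  60  51  18   1   0   3  11  27]
 [  3   3   2  16  86 108  46   2   2   2   1   5]
 [  2   3   3  16  82  93  49   2   1   3   3   2]
 [  2   2   3   6  32  35  54   3   3   3   2   2]
 [  3   2   3   7  37  16  36   2   2   2   2   1]
 [  3   3   3   8  41  13  31   2   2   3   2   2]
 [  3   3   3   2   3   2   2   3   3   2   3   2]
 [  3   3   3   3   3   1   2   2   3   3   3   3]
 [  3   3   3   3   3   1   2   3   3   3   2   3]
 [  2   2   3   3   3   2   2   3   3   3   3   3]
 [  3   3   3   3   3   1   2   3   3   2   3   3]]
```

View pics/s20.png

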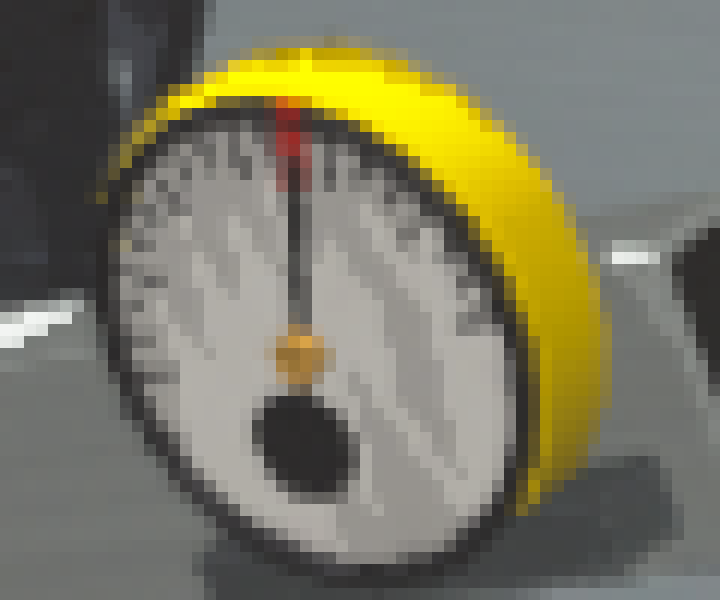

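View pics/a2.png

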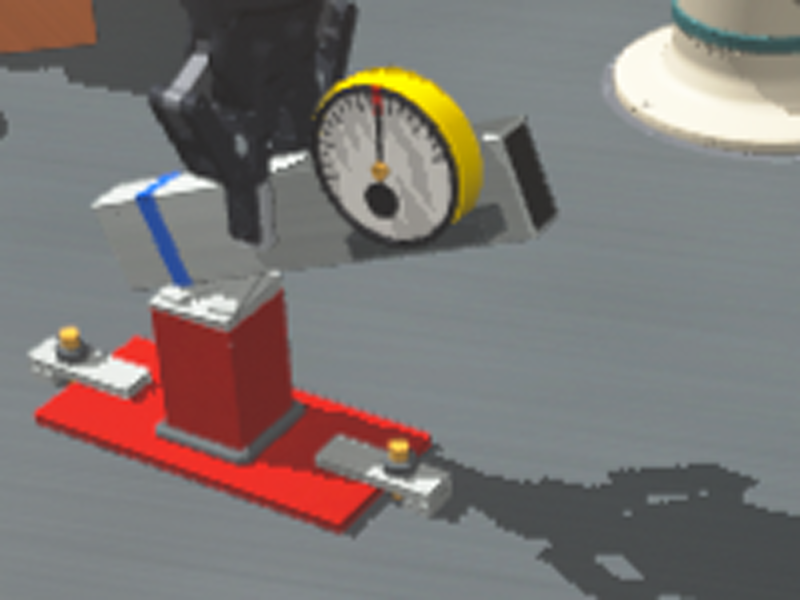

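The red now shows evenly on both sides of the needle (inner mark rows 41/13/31 across the needle column). The post force is about 7.5 N and steady, so I'm handing in.

```bash
python3 -c "
from rig import manip
print(manip.sign_off())"
```

```text
the job is handed in; nothing more can be done
None
```

I handed the job in at about 42.5 s, with the rail held on the post at its chalked band and the needle on the red mark. No verdict was reported.

**What I did**
- I gripped the rail across its width at x ≈ -21 mm and lifted it. I then rested it level on the post at the chalk, with about 12 N on the post and the needle near 0.
- The tool can't tilt, so I couldn't rock the rail while it stayed on the post. I lifted it off, loosened the grip to 25 N and pressed the gauge end down on the post's edge so the rail pivoted in the jaws.
- I then gripped it at 115 N and set the chalk back on the post. After checking the dial, I repeated this once to correct by about 0.02 rad.

**Last checks**
- **Needle:** it lies in the middle of the red mark in the last camera image.
- **Post force:** it settled at about 7 to 8 N.
- **Position:** the chalk is about 10 mm from the post axis (I offset it on purpose, because the tilted rail bears on the post's edge). The rail is within 1° of the base plate's line.
- **Lean and steadiness:** the tool was within 0.1° of upright. I did not measure the rail's own lean. The arm was still over the last 0.8 s.
- **Other objects:** the arm never went near the hammer, brush or jar. I did not measure their positions again at the end.

**Disagreements:** before the correction, my estimates of the needle error differed by up to 0.05 rad, because one pixel is about 0.08 rad on the dial. I went by the final image, so the needle reading is good to about 0.02 to 0.03 rad, against the 0.05 rad allowed.

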